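# Pack the bonbon canister and jewellery cases into a fold-up gift box

### The arm

A 6-joint arm with a two-finger parallel gripper is mounted at the origin on the work surface. World frame = base frame: x ahead of the robot, y to its left, z up, the work surface at z = 0. Lengths are in mm, angles in rad, forces in N, time in s.
With the tool pointing down it reaches from about 275 to 750 mm from the base axis. Payload 10.2 kg.
Tool frame: the origin (TCP) lies on the centre line of the jaws, within the pads' length; the fingertips stand 25 mm ahead of it and the grasp point (between the pads) lies 6 mm ahead of it (robot.nose_length is the distance from the TCP to the fingertips, in mm); z points along the fingers, y is the direction in which the jaws open and shut (so a half turn about z gives the same grasp; the last joint's range is limited). The gripper opens to 85 mm and grips with 20 to 120 N. Pads are 22 mm wide; open, the fingers measure 114 mm over their backs; the gripper's body (76 mm by 85 mm) begins 54 mm behind the grasp point. The pads swing forward as they close: fully open they stand 13 mm farther back than shut.
Start: joints at [0.889, 0.313, 1.498, -0, 1.331, -0.223], TCP at [232.521, 470.707, 256.294] pointing down, gripper open.
Joint ranges: [-2.94, 2.94], [-0.97, 2.17], [0.19, 2.56], [-1.23, 4.37], [0.02, 3.11], [-2.88, 2.88]. Speed limits (rad/s): [2.39, 2.39, 3.01, 3.14, 3.14, 3.14].

### API

Orientations are given as a unit quaternion [w, x, y, z].
In Python, from rig import robot gives the robot as it stands. The module is installed in compiled form; this text tells all that it offers.
- The arm moves only by the tool jog_arm, never from a script. Its argument "targets" is a list of rows, each an object of numbers: "x", "y", "z": the shift along the tool's x, y, z in units of 40 mm (1.0 is 40 mm); "yaw": the turn about the tool's z in units of 5 degrees (1.0 is 5 degrees). In form: [{"x": .., "y": .., "z": .., "yaw": ..}, ...]. A call has 1 to 5 rows; each row is the pose to reach, as a shift and turn from the pose commanded when the call began, along the tool's axes at that moment; what a row does not reach only later rows make up. A row lasts 1/12 s, in which the tool goes at most 41.7 mm and 7.16 degrees, less where a joint would pass 70% of its speed; a pose out of reach is approached as far as the arm can. A call with a gripper value outside its range is refused whole. "grip" is the opening, from -1 (shut) to 1 (fully open), set as the call begins (left out, the last holds). The fingers move at their own pace and stop on an object; "squeeze" is the grip in N (left out, the last holds). Time passes only in rows, so rows that repeat a pose let the fingers close. It gives the time, the measured TCP pose, the force and the opening at its end, in the units of the state.
- robot.read_state(): the state, without advancing time (a new reading comes with each control period).
- robot.grab_frame(name): name is "scene" or "side" or "wrist"; returns a dict with "color" (420x560x3 uint8, red, green, blue), "fovy" (degrees; the focal length in pixels is half the picture's height over the tangent of half this angle, whatever the lens; pixels are square), "cx", "cy" (the principal point, pixels), "k1" (the pictures are not rectified: a ray, as slopes to the right and down, at radius r is drawn at 1 + k1 r^2 times it, then the intrinsics apply), "world_from_camera" (4x4, takes a point from camera to world coordinates). Camera axes: x right, y up, looking along -z (the intrinsics and any distortion apply to the point x, -y, -z); pixel columns grow to the right and rows downward; lengths in mm; the calibration is good to about 2 mm. A picture is of the moment at which its call begins. There is no depth.
- robot.hand_in(): hands the job in, once; it reports no verdict.
The state is a dict: "clock": time; "qpos": joint angles; "joint_velocities": joint speeds; "joint_efforts": joint torques, N m; "ee_pos": TCP position; "tool_rot": TCP orientation; "wrist_force": force on the tool from outside, world axes, zero at the start; "wrist_torque": the same for the moment, N m; "gripper_width": opening from 0.0 (shut) to 1.0 (fully open).
Only numpy, scipy, OpenCV 4.12 (cv2) and the standard library are available. Lean on these libraries where they do the work, as an engineer would, in place of code of your own. Each camera call takes 0.05 s, during which the arm holds its last target.

### The job

Pack this order on the jeweller's counter: lift the steel canister by its handle off the white display pedestal and set it down gently and upright on the floor of the wine-red fold-up gift box, lay every midnight-blue case from the felt pad flat and right way up on the box's floor beside it, and fold all four of the box's walls fully upright so that it stands as an open box around them. Do not tip or drop the canister, and leave the grey stock cases and the other things on the counter where they are.

Things in the scene. Friction and masses are not known exactly. Their poses are not given: they have to be found in the camera images.
- giftbox: fold-up gift box, wine-red outside, ivory inside, fixed to the counter; floor board 170 (own x) x 260 mm (own y), 4 mm thick; origin under the floor's centre, at counter height. Four walls 60 mm high, 4 mm thick, hinged along its edges, slope up and outwards; erected they leave 166 x 256 mm inside. Near wall on the own -x side (to the robot), left wall on own +y
- wall_near (a joint): fold of the gift box's near (own -x) wall, in rad: 0 is flat outwards on the counter, 1.57 is upright, 1.6 its stop; the crease is stiff (about 0.06 N m of friction), the wall stays wherever it is left; it starts part-way up (0.6 to 0.95)
- wall_far (a joint): fold of the gift box's far (own +x) wall, in rad: 0 is flat outwards on the counter, 1.57 is upright, 1.6 its stop; the crease is stiff (about 0.06 N m of friction), the wall stays wherever it is left; it starts part-way up (0.6 to 0.95)
- wall_left (a joint): fold of the gift box's left (own +y) wall, in rad: 0 is flat outwards on the counter, 1.57 is upright, 1.6 its stop; the crease is stiff (about 0.06 N m of friction), the wall stays wherever it is left; it starts part-way up (0.6 to 0.95)
- wall_right (a joint): fold of the gift box's right (own -y) wall, in rad: 0 is flat outwards on the counter, 1.57 is upright, 1.6 its stop; the crease is stiff (about 0.06 N m of friction), the wall stays wherever it is left; it starts part-way up (0.6 to 0.95)
- wall_near_edge (a point): middle of the free edge of the gift box's near wall (wall 60 mm high, 4 mm thick); this edge moves on an arc of 61 mm about its crease, which lies 4 mm above the counter along the box's own x = -85 mm; the wall is 254 mm long
- wall_far_edge (a point): middle of the free edge of the gift box's far wall (wall 60 mm high, 4 mm thick); this edge moves on an arc of 61 mm about its crease, which lies 4 mm above the counter along the box's own x = +85 mm; the wall is 254 mm long
- wall_left_edge (a point): middle of the free edge of the gift box's left wall (wall 60 mm high, 4 mm thick); this edge moves on an arc of 61 mm about its crease, which lies 4 mm above the counter along the box's own y = +130 mm; the wall is 164 mm long
- wall_right_edge (a point): middle of the free edge of the gift box's right wall (wall 60 mm high, 4 mm thick); this edge moves on an arc of 61 mm about its crease, which lies 4 mm above the counter along the box's own y = -130 mm; the wall is 164 mm long
- canister: lidded brushed-steel bonbon canister with a gold band and a rigid arched handle over its top; round body 84 mm across (lid rim 86 mm), 90 mm high to the top of the lid, 145 mm over the handle, about 420 g (the lid does not come off); origin at the centre of its underside, z up, handle arch in its own y-z plane
- canister_handle (a point): middle of the canister's dark wooden hand grip: a level round bar 13 mm thick and 52 mm long along the canister's own y, 138 mm above its underside, 42 mm of free space below it; the steel arch arms go down either side at 40 mm from the middle
- pedestal: white round display pedestal, fixed, 116 mm across and 76 mm high; the canister stands in its shallow dish, whose floor is 70 mm above the counter with a 6 mm rim around (inside diameter 104 mm); origin at the centre of its underside on the counter
- pad: dark felt sorting pad, fixed, 250 mm (own x) by 210 mm (own y), 3 mm thick; origin at the centre of its underside
- stock1: grey jewellery case, same size as the blue ones (50 x 62 x 42 mm), shop stock, not part of the order; origin at the centre of its underside
- stock2: grey jewellery case, same size as the blue ones (50 x 62 x 42 mm), shop stock, not part of the order; origin at the centre of its underside
- woodbox: closed pale wooden box 85 x 125 x 40 mm, bystander; origin under its centre
- handset: white telephone handset 150 x 50 x 22 mm lying on the counter, bystander; origin under its centre, long along own x
- pen: red pen 135 mm long, 9 mm thick, bystander; origin under its middle, long along own x
- ringcone: marble ring cone 78 mm high, foot 56 mm across, bystander; origin under its foot
- case1: midnight-blue jewellery case of the order with a gold seam line, a closed rigid block 50 mm (own x) by 62 mm (own y) by 42 mm high, about 110 g; origin at the centre of its underside, z up; at the start it lies somewhere on the felt pad; None if this case is not part of today's order
- case2: midnight-blue jewellery case of the order with a gold seam line, a closed rigid block 50 mm (own x) by 62 mm (own y) by 42 mm high, about 110 g; origin at the centre of its underside, z up; at the start it lies somewhere on the felt pad; None if this case is not part of today's order
- case3: midnight-blue jewellery case of the order with a gold seam line, a closed rigid block 50 mm (own x) by 62 mm (own y) by 42 mm high, about 110 g; origin at the centre of its underside, z up; at the start it lies somewhere on the felt pad; None if this case is not part of today's order
- case4: midnight-blue jewellery case of the order with a gold seam line, a closed rigid block 50 mm (own x) by 62 mm (own y) by 42 mm high, about 110 g; origin at the centre of its underside, z up; at the start it lies somewhere on the felt pad; None if this case is not part of today's order
Things that resemble listed ones, but are neither listed nor needed, are in the scene too. What is shaped like the case4 but turquoise is not meant.

How it is judged (in metres and radians):
At the end, for the whole second after the job is handed in: The canister stands upright (within 6 degrees) on the gift box's floor, inside the walls; every case of the order lies flat and right way up on that floor, inside the walls, not stacked; all four walls are within 8 degrees of upright; all at rest (x of canister in the frame of giftbox between -0.046 and 0.046 m and y of canister in the frame of giftbox between -0.09 and 0.09 m and z of each of canister, case1, case2, case3, case4 in the frame of giftbox below 0.012 m and angle between canister's own z axis and vertical below 0.1 rad and linear speed of each of canister, case1, case2, case3, case4 below 0.02 m/s and x of case1 in the frame of giftbox between -0.066 and 0.066 m and y of case1 in the frame of giftbox between -0.112 and 0.112 m and angle between each of case1, case2, case3, case4's own z axis and vertical below 0.15 rad and x of case2 in the frame of giftbox between -0.066 and 0.066 m and y of case2 in the frame of giftbox between -0.112 and 0.112 m and x of case3 in the frame of giftbox between -0.066 and 0.066 m and y of case3 in the frame of giftbox between -0.112 and 0.112 m and x of case4 in the frame of giftbox between -0.066 and 0.066 m and y of case4 in the frame of giftbox between -0.112 and 0.112 m and value of joint each of wall_near, wall_far, wall_left, wall_right above 1.43 rad); the robot touches nothing.
It fails at once if the canister is tipped over (angle between canister's own z axis and vertical above 0.8 rad).
It fails at once if the canister is dropped or banged down on the gift box (faster than 0.5 m/s within 50 mm of its floor, or over 70 N) (contact force between canister and giftbox above 70 N or (horizontal distance between canister and giftbox below 0.15 m and height (world z) of canister below 0.054 m and linear speed of canister above 0.5 m/s)).
It fails at once if a grey stock case or another bystander is shifted by more than 30 mm (distance of any of stock1, stock2, woodbox, handset, pen, ringcone from where it was at the start of the episode above 0.03 m).
Of case1, case2, case3, case4 only 2 to 4 are there at a start; the rules pass over those that are not, and their reading is None.
At some moment in a run one of case1, case2, case3, case4 may be knocked a few centimetres aside while the robot is not near it.
It also fails if it takes over 210 s, if anything falls off the work surface, if the arm or the gripper's body presses on something with over 40 N, if the wrist force passes 120 N, or if a joint passes its speed limit or range.

## Working session

There is one attempt and no reset: what is moved stays moved. The work goes in short steps, Python scripts to look and compute and a tool call to move; the robot and the scene stay as the last step left them, time stands still between calls to the robot, and variables do not carry over. Pictures are saved under pics/ and viewed, and the job is handed in when it is done.

Besides the shell and the picture viewer there is one more tool, called as name(argument=value, ...), one argument or row to a line, values as JSON. jog_arm: Moves the arm, as the interface text tells. Its arguments: {"type":"object","properties":{"targets":{"type":"array","items":{"type":"object","properties":{"x":{"type":"number"},"y":{"type":"number"},"z":{"type":"number"},"yaw":{"type":"number"}}}},"grip":{"type":"number"},"squeeze":{"type":"number"}},"required":["targets"]}

```bash
mkdir -p pics
cat > h.py <<'E'
import numpy as np, cv2
from rig import robot
def grab(n,fn=None):
    f=robot.grab_frame(n)
    if fn: cv2.imwrite('pics/'+fn,cv2.cvtColor(f['color'],cv2.COLOR_RGB2BGR))
    return f
def K(f):
    h,w=f['color'].shape[:2]; fl=h/2/np.tan(np.radians(f['fovy'])/2)
    return np.array([[fl,0,f['cx']],[0,fl,f['cy']],[0,0,1.]]), np.array([f['k1'],0,0,0,0.])
def rays(f,px):
    k,d=K(f); u=cv2.undistortPoints(np.array(px,float).reshape(-1,1,2),k,d).reshape(-1,2)
    T=np.array(f['world_from_camera']); 
    dd=np.c_[u[:,0],-u[:,1],-np.ones(len(u))]@T[:3,:3].T
    return T[:3,3],dd
def onz(f,px,z):
    o,d=rays(f,px); return o+d*((z-o[2])/d[:,2])[:,None]
def proj(f,P):
    T=np.array(f['world_from_camera']); p=(np.array(P,float).reshape(-1,3)-T[:3,3])@T[:3,:3]
    k,d=K(f); u=np.c_[p[:,0]/-p[:,2],-p[:,1]/-p[:,2],np.ones(len(p))]
    return cv2.projectPoints(u,np.zeros(3),np.zeros(3),k,d)[0].reshape(-1,2)
E
python3 - <<'E'
from h import *
for n in ['scene','side','wrist']:
    f=grab(n,n+'0.png'); print(n,f['fovy'],f['cx'],f['cy'],f['k1'],np.round(f['world_from_camera'],3).tolist())
s=robot.read_state(); print(s); print(robot.nose_length)
E
```

```text
scene 50.08453395414042 275.50417635067294 207.33252224177645 -0.054717562202215554 [[-0.813, -0.481, 0.328, 955.659], [0.582, -0.683, 0.442, 511.189], [0.012, 0.55, 0.835, 1240.232], [0.0, 0.0, 0.0, 1.0]]
side 43.44948344508221 274.64960565286356 204.5297518535127 -0.08585781067613182 [[-0.995, 0.065, -0.081, 412.634], [-0.102, -0.754, 0.649, 810.548], [-0.018, 0.654, 0.756, 1182.453], [0.0, 0.0, 0.0, 1.0]]
wrist 66.03021446351964 283.3603133714513 209.61070549994804 0.011860292756894463 [[0.443, -0.862, -0.248, 168.572], [0.897, 0.425, 0.125, 502.623], [-0.002, -0.277, 0.961, 374.146], [0.0, 0.0, 0.0, 1.0]]
{'clock': 0.15, 'qpos': array([ 8.88607838e-01,  3.13301402e-01,  1.49823689e+00,  8.13397056e-06,
        1.33098133e+00, -2.23375947e-01]), 'joint_velocities': array([ 0.00152495, -0.00189893, -0.00241387,  0.0006993 , -0.00253038,
        0.00043133]), 'joint_efforts': array([ 2.06286451e-03, -4.12378764e+01, -2.59791219e+01, -1.26407558e-04,
        3.26308778e-03,  4.00549482e-06]), 'ee_pos': array([232.40982807, 470.57937537, 255.88646073]), 'tool_rot': array([-2.06313784e-04,  2.27400307e-01,  9.73801256e-01, -4.15055860e-04]), 'wrist_force': array([-0.64379105,  0.27108715,  0.15100191]), 'wrist_torque': array([ 0.0157623 , -0.02126555,  0.045572  ]), 'gripper_width': 0.9973833788366885}
25.0
```

View pics/scene0.png

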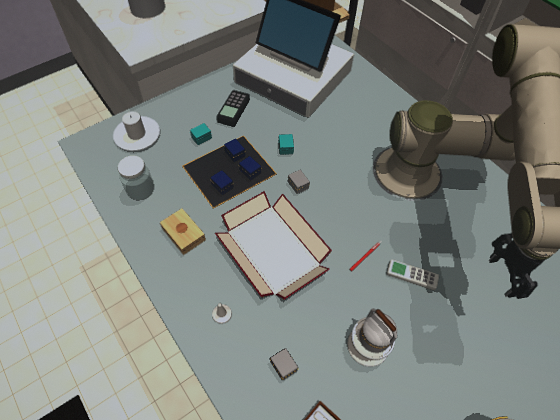

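View pics/side0.png

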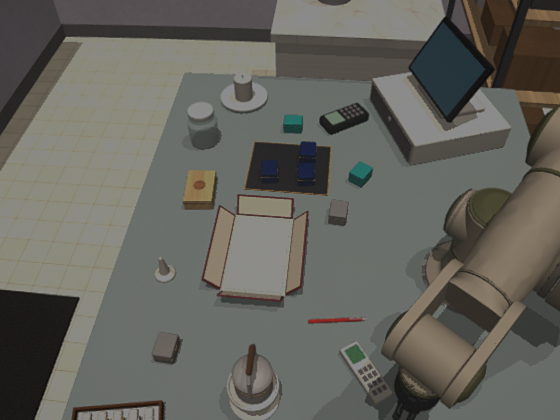

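View pics/wrist0.png

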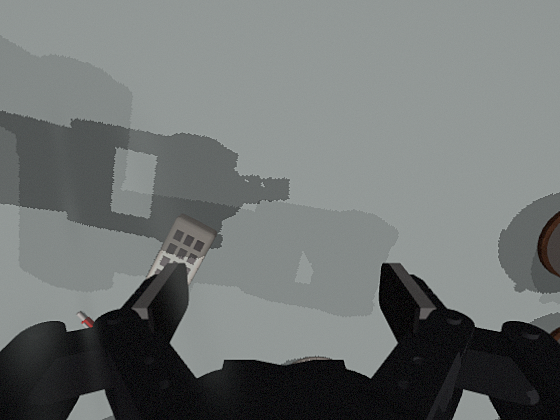

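Scene view: blue cases at about (235,149), (250,167) and (222,181). Turquoise lookalikes are at (201,132) and (287,143), grey ones at (298,181) and (284,362). The canister is at (377,328), box at (273,247). Next, close crops and measurements.

Run:
```python
from h import *
a=cv2.imread('pics/scene0.png');b=cv2.imread('pics/side0.png')
c1=cv2.resize(a[120:220,170:320],None,fx=4,fy=4,interpolation=cv2.INTER_CUBIC)[:, :400]
c1=cv2.resize(a[125:215,175:275],None,fx=4,fy=4,interpolation=cv2.INTER_CUBIC)
c2=cv2.resize(b[130:220,240:340],None,fx=4,fy=4,interpolation=cv2.INTER_CUBIC)
cv2.imwrite('pics/c1.png',np.hstack([c1,c2]))
c1=cv2.resize(a[180:310,200:340],None,fx=2.8,fy=2.8,interpolation=cv2.INTER_CUBIC)
c2=cv2.resize(b[185:315,190:330],None,fx=2.8,fy=2.8,interpolation=cv2.INTER_CUBIC)
cv2.imwrite('pics/c2.png',np.hstack([c1,c2]))
c1=cv2.resize(a[290:380,330:430],None,fx=4,fy=4,interpolation=cv2.INTER_CUBIC)
c2=cv2.resize(b[330:420,210:310],None,fx=4,fy=4,interpolation=cv2.INTER_CUBIC)
cv2.imwrite('pics/c3.png',np.hstack([c1,c2]))
```

```text
(no output)
```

View pics/c1.png

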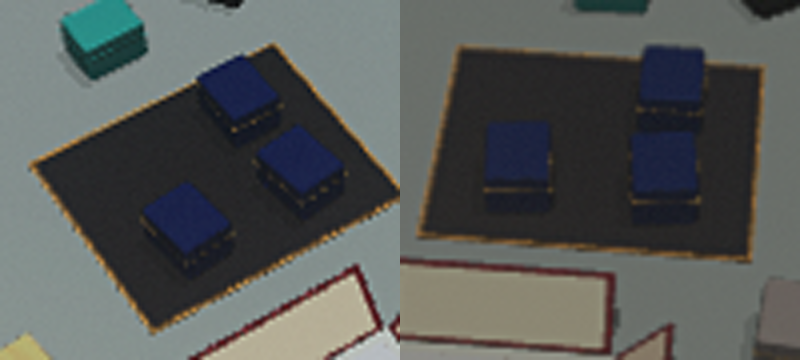

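View pics/c2.png

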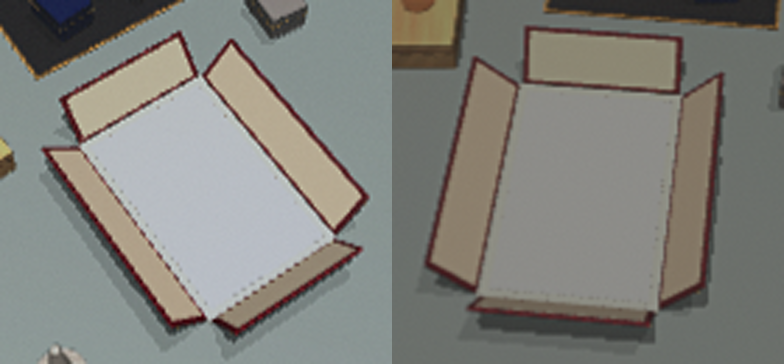

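View pics/c3.png

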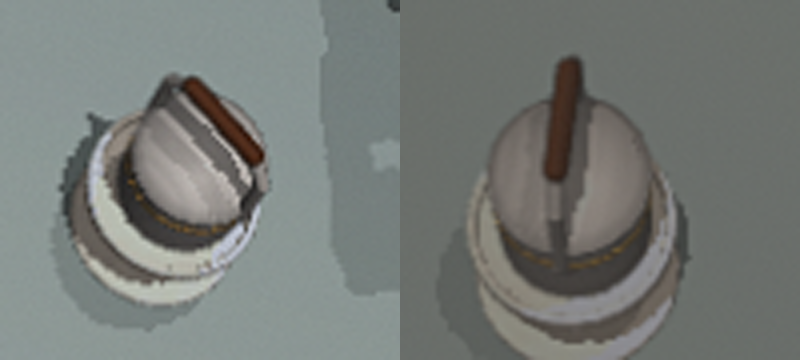

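Three blue cases on the pad, with separate tops, so a three-case order. The handle is a dark brown bar, seen in both views. Now measuring.

```bash
cat > meas.py <<'E'
from h import *
def blue(f,zt=45,box=None,vmin=60):
    img=cv2.cvtColor(f['color'],cv2.COLOR_RGB2HSV)
    m=((img[...,0]>108)&(img[...,0]<128)&(img[...,1]>120)&(img[...,2]>vmin)).astype(np.uint8)
    n,l,st,c=cv2.connectedComponentsWithStats(m)
    out=[]
    for i in range(1,n):
        if st[i,4]<60: continue
        ys,xs=np.where(l==i)
        cs,_=cv2.findContours((l==i).astype(np.uint8),cv2.RETR_EXTERNAL,cv2.CHAIN_APPROX_NONE)
        W=onz(f,cs[0].reshape(-1,2),zt)[:,:2].astype(np.float32)
        r=cv2.minAreaRect(W); out.append((c[i].round(),st[i,4],np.round(r[0],1),np.round(r[1],1),round(r[2],1),np.round(onz(f,[c[i]],zt)[0,:2],1)))
    return out
E
python3 - <<'E'
from meas import *
fs={n:grab(n) for n in('scene','side')}
for n,f in fs.items():
    for v in (45,60,70):
        print(n,v)
        for o in blue(f,vmin=v): print('  ',*o)
    im=f['color'].astype(int); hsv=cv2.cvtColor(f['color'],cv2.COLOR_RGB2HSV)
    for p in [(235,149),(238,155)] : print(hsv[p[1],p[0]])
# handle
roi={'scene':(330,290,430,380),'side':(210,330,310,420)}
ends={}
for n,f in fs.items():
    x0,y0,x1,y1=roi[n]; hsv=cv2.cvtColor(f['color'],cv2.COLOR_RGB2HSV)[y0:y1,x0:x1]
    m=((hsv[...,0]<14)&(hsv[...,1]>110)).astype(np.uint8)
    nn,l,st,c=cv2.connectedComponentsWithStats(m); i=1+np.argmax(st[1:,4]); ys,xs=np.where(l==i)
    P=np.c_[xs+x0,ys+y0].astype(float); r=cv2.minAreaRect(P.astype(np.float32)); c=np.array(r[0]);print(n,len(P),r)
    u,s,vt=np.linalg.svd(P-P.mean(0),full_matrices=False); t=(P-P.mean(0))@vt[0]
    e=np.array([P.mean(0)+vt[0]*t.min(),P.mean(0),P.mean(0)+vt[0]*t.max()])
    print(n,e.round(1).tolist(), np.round(onz(f,e,208),1).tolist())
    ends[n]=c=r[0]
(o1,d1),(o2,d2)=[(lambda r:(r[0],r[1][0]))(rays(fs[n],[ends[n]])) for n in fs]
A=np.c_[d1,-d2]; s=np.linalg.lstsq(A,o2-o1,rcond=None)[0]; print('tri',o1+d1*s[0],o2+d2*s[1])
# floor corners by white mask
for n,f in fs.items():
    hsv=cv2.cvtColor(f['color'],cv2.COLOR_RGB2HSV); 
    print(hsv[247,273],hsv[210,245]) if n=='scene' else print(hsv[255,258],hsv[205,265])
E
```

```text
scene 45
   [234. 146.] 178 [ 457.  -411.4] [59.  47.7] 89.4 [ 457.  -411.2]
   [250. 164.] 195 [ 457.  -313.3] [47.7 59.3] 6.3 [ 457.1 -313.3]
   [221. 179.] 207 [ 568.8 -316.7] [45.6 59.2] 5.7 [ 569.  -316.4]
scene 60
   [234. 146.] 168 [ 456.2 -411.9] [45.3 58.6] 0.5 [ 456.5 -412.1]
   [250. 164.] 184 [ 456.2 -314.2] [45.3 58.3] 5.5 [ 456.4 -313.6]
   [221. 179.] 194 [ 568.9 -317.2] [45.6 58. ] 5.7 [ 568.1 -316.9]
scene 70
   [234. 146.] 136 [ 455.7 -413. ] [43.7 55.6] 3.3 [ 456.1 -411.6]
   [250. 164.] 163 [ 455.9 -315.4] [43.  55.8] 7.0 [ 456.1 -314.7]
   [221. 179.] 176 [ 567.7 -318.4] [43.1 55.8] 5.7 [ 568.2 -317.4]
[115 160  70]
[ 17 120  87]
side 45
   [307. 148.] 180 [ 454.9 -407.8] [47.  55.6] 2.9 [ 455.3 -406.1]
   [269. 167.] 202 [ 566.4 -312.1] [43.1 56.4] 5.8 [ 566.2 -312.8]
   [306. 170.] 220 [ 454.9 -310.9] [45.5 59.8] 4.2 [ 455.1 -311. ]
side 60
   [308. 148.] 160 [ 455. -408.] [41.  55.2] 3.0 [ 454.4 -406.1]
   [269. 167.] 191 [ 566.6 -314.2] [43.  52.1] 5.8 [ 566.2 -313.7]
   [306. 170.] 189 [ 453.9 -313.1] [42.6 55.2] 4.9 [ 454.2 -311.4]
side 70
[ 65  14 111]
[ 60  12 110]
scene 113 ((385.57464599609375, 319.9320983886719), (26.234235763549805, 4.305105686187744), 47.72631072998047)
scene [[376.9, 310.1], [385.8, 320.0], [394.4, 329.6]] [[523.4, 347.1, 208.0], [522.8, 377.9, 208.0], [522.2, 407.2, 208.0]]
side 121 ((250.00001525878906, 359.5000305175781), (4.34121561050415, 29.272197723388672), 7.125016689300537)
side [[251.8, 345.0], [249.9, 359.6], [248.1, 374.0]] [[524.1, 347.5, 208.0], [523.7, 378.9, 208.0], [523.3, 408.7, 208.0]]
tri [523.03654699 377.48803345 208.07057579] [523.62007197 378.47941697 207.69757666]
[104  14 196] [ 23  44 180]
[ 30   7 141] [ 24  46 140]
```

Run:
```python
from h import *
fs={n:grab(n) for n in('scene','side')}
S=np.array([(197,78),(82,142),(205,318),(335,235)])/2.8+[200,180]
D=np.array([(683,95),(520,85),(477,290),(655,300)])-[392,0]
D=D/2.8+[190,185]
for n,p in(('scene',S),('side',D)):
    f=fs[n]; W=onz(f,p,4)[:,:2]; print(n,W.round(1).tolist(),W.mean(0).round(1),[np.linalg.norm(W[i]-W[i-1]).round(1) for i in range(4)], [np.degrees(np.arctan2(*(W[j]-W[i])[::-1])).round(1) for i,j in((0,3),(1,2),(0,1),(3,2))])
# mask
f=fs['scene'];hsv=cv2.cvtColor(f['color'],cv2.COLOR_RGB2HSV)
m=((hsv[...,1]<30)&(hsv[...,2]>165)).astype(np.uint8)
n,l,st,c=cv2.connectedComponentsWithStats(m);i=l[247,273]
cs,_=cv2.findContours((l==i).astype(np.uint8),cv2.RETR_EXTERNAL,cv2.CHAIN_APPROX_NONE)
W=onz(f,cs[0].reshape(-1,2),4)[:,:2].astype(np.float32);print(st[i],cv2.minAreaRect(W))
# wall edges (outer free-edge) by triangulation: pick corners in both crops
def tri(a,b):
    a=np.array(a)/2.8+[200,180]; b=(np.array(b)-[392,0])/2.8+[190,185]
    o1,d1=rays(fs['scene'],[a]);o2,d2=rays(fs['side'],[b]);d1=d1[0];d2=d2[0]
    s=np.linalg.lstsq(np.c_[d1,-d2],o2-o1,rcond=None)[0]; p,q=o1+d1*s[0],o2+d2*s[1]; return ((p+q)/2).round(1),np.linalg.norm(p-q).round(1)
for nm,a,b in [('right0',(180,35),(682,38)),('right1',(63,101),(526,28)),('near0',(233,42),(722,74)),('near1',(366,197),(705,286)),('far0',(45,150),(475,58)),('far1',(172,324),(428,263)),('left0',(360,250),(654,322)),('left1',(235,329),(470,309))]: print(nm,*tri(a,b))
```

```text
scene [[485.5, -150.4], [642.5, -154.6], [651.9, 99.7], [480.6, 103.2]] [565.2 -25.5] [np.float64(253.6), np.float64(157.1), np.float64(254.5), np.float64(171.3)] [np.float64(91.1), np.float64(87.9), np.float64(-1.5), np.float64(-1.1)]
side [[477.2, -150.7], [646.9, -149.2], [649.8, 100.2], [483.6, 95.7]] [564.4 -26. ] [np.float64(246.4), np.float64(169.7), np.float64(249.5), np.float64(166.3)] [np.float64(88.5), np.float64(89.3), np.float64(0.5), np.float64(1.6)]
[ 229  207   90   87 3921] ((565.4175415039062, -25.062164306640625), (257.0984802246094, 167.10276794433594), 89.5763168334961)
right0 [ 482.4 -189.2   46.7] 3.1
right1 [ 643.1 -186.9   50.7] 0.9
near0 [ 438.3 -145.2   46.8] 2.0
near1 [438.   98.2  38.5] 0.5
far0 [ 690.7 -148.9   42.5] 0.7
far1 [692.1  98.1  41. ] 0.2
left0 [481.5 141.1  37.6] 4.7
left1 [644.4 141.2  41.7] 3.8
```

Checks: the handle triangulates to (523, 378, 208), which matches 70+138. The box floor is centred at (565, -25.5) with yaw near 0, 167 x 257. The cases are at about (455,-410), (455,-312) and (567,-315). First I move above the handle.

```bash
cat > to.py <<'E'
import sys
from h import *
from scipy.spatial.transform import Rotation as Ro
def show(x,y,z,ang):  # ang: world angle (deg) of tool y
    s=robot.read_state(); q=s['tool_rot']; R=Ro.from_quat([q[1],q[2],q[3],q[0]]).as_matrix()
    d=R.T@(np.array([x,y,z])-s['ee_pos']); a=np.degrees(np.arctan2(R[1,1],R[0,1]))
    print('units',(d/40).round(3),'yaw',round(((a-ang+180)%360-180)/5,2),'| pos',s['ee_pos'].round(1),'ang',a.round(2),'F',s['wrist_force'].round(1),'w',round(s['gripper_width'],3),'t',round(s['clock'],2))
if __name__=='__main__': show(*map(float,sys.argv[1:]))
E
python3 to.py 523.3 378 262 1
```

```text
units [-7.545  1.143 -0.147] yaw 12.54 | pos [232.5 470.7 256.2] ang 63.71 F [ 0.4  0.6 -0.2] w 0.999 t 0.35
```

jog_arm(
  targets=[
    {"x": -7.54, "y": 1.14, "z": -0.4, "yaw": 12.54},
    {"x": -7.54, "y": 1.14, "z": -0.4, "yaw": 12.54},
    {"x": -7.54, "y": 1.14, "z": -0.4, "yaw": 12.54},
    {"x": -7.54, "y": 1.14, "z": -0.4, "yaw": 12.54},
    {"x": -7.54, "y": 1.14, "z": -0.4, "yaw": 12.54},
  ],
  grip=1,
)

```text
clock: 0.77
ee_pos: [432.5, 406.5, 267.4]
tool_rot: [-0.0, 0.518, 0.855, 0.0]
wrist_force: [-0.2, 0.7, 0.1]
gripper_width: 1.0
```

```bash
python3 to.py 523.3 378 270 1
```

```text
units [-1.683  1.684 -0.066] yaw 5.31 | pos [432.5 406.5 267.4] ang 27.55 F [-0.2  0.7  0.1] w 1.0 t 0.77
```

jog_arm(
  targets=[
    {"x": -1.68, "y": 1.68, "z": -0.07, "yaw": 5.3},
    {"x": -1.68, "y": 1.68, "z": -0.07, "yaw": 5.3},
    {"x": -1.68, "y": 1.68, "z": -0.07, "yaw": 5.3},
    {"x": -1.68, "y": 1.68, "z": -0.07, "yaw": 5.3},
    {"x": -1.68, "y": 1.68, "z": -0.07, "yaw": 5.3},
  ],
)

```text
clock: 1.18
ee_pos: [522.4, 378.9, 269.3]
tool_rot: [-0.0, 0.7, 0.714, -0.0]
wrist_force: [-0.1, 0.2, -0.9]
gripper_width: 1.0
```

```bash
python3 to.py 523.3 378 213 1; python3 -c "
from h import *
grab('wrist','w1.png')"
```

```text
units [-0.023  0.024  1.407] yaw 0.03 | pos [522.4 378.9 269.3] ang 1.14 F [-0.1  0.2 -0.9] w 1.0 t 1.18
```

View pics/w1.png

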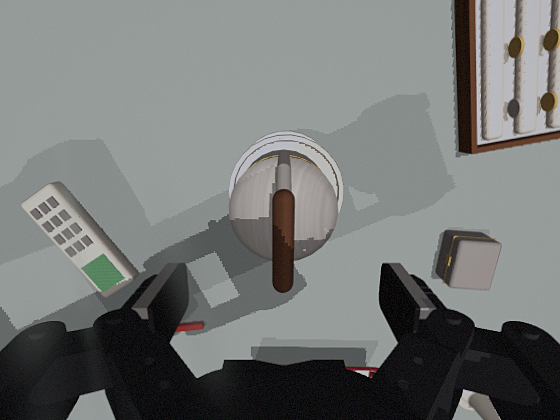

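The dark wooden handle at (284,240) is centred between the pads at (160,300) and (405,300). Descending and closing.

jog_arm(
  targets=[
    {"x": -0.02, "y": 0.02, "z": 0.5},
    {"x": -0.02, "y": 0.02, "z": 1.0},
    {"x": -0.02, "y": 0.02, "z": 1.38},
    {"x": -0.02, "y": 0.02, "z": 1.38},
  ],
)

```text
validation failed for argument at $.ta...
```

jog_arm(
  targets=[
    {"x": 0},
    {"x": 0},
    {"x": 0},
    {"x": 0},
    {"x": 0},
  ],
  grip=-1,
  squeeze=60,
)

```text
validation failed for argument at $.ta...
```

jog_arm(
  targets=[
    {"x": 0},
    {"x": 0},
    {"x": 0},
    {"x": 0},
    {"x": 0},
  ],
)

```text
validation failed for argument at $.ta...
```

jog_arm(
  targets=[
    {"z": -0.2},
    {"z": -0.4},
    {"z": -0.7},
    {"z": -1.1},
    {"z": -1.1},
  ],
)

```text
validation failed for argument at $.ta...
```

```bash
python3 to.py 565 48 252 0; python3 -c "
from h import *
grab('side','s2.png')"
```

```text
units [-8.31   0.868  0.441] yaw 0.3 | pos [521.7 379.4 269.6] ang 1.48 F [-1.1  0.4  0.5] w 0.999 t 1.23
```

View pics/s2.png

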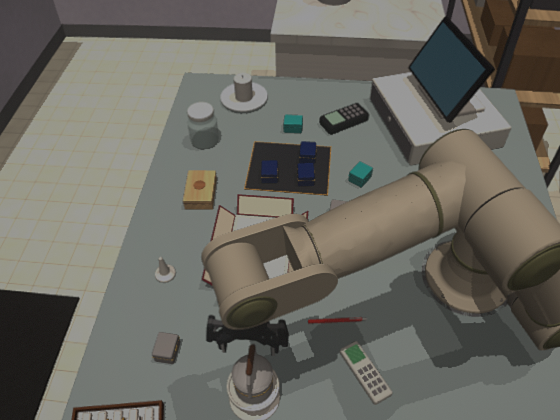

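Every row needs all four fields, so nothing moved. Retrying.

```bash
for i in 1 2; do python3 to.py 523.3 378 213 1;done
```

```text
units [-0.043  0.05   1.422] yaw 0.12 | pos [521.3 379.7 269.9] ang 1.59 F [-0.2  0.4 -0.2] w 0.998 t 1.28
units [-0.043  0.05   1.422] yaw 0.12 | pos [521.3 379.7 269.9] ang 1.59 F [-0.2  0.4 -0.2] w 0.998 t 1.28
```

jog_arm(
  targets=[
    {"x": -0.03, "y": 0.04, "z": 0.5, "yaw": 0},
    {"x": -0.03, "y": 0.04, "z": 1.0, "yaw": 0},
    {"x": -0.03, "y": 0.04, "z": 1.4, "yaw": 0},
    {"x": -0.03, "y": 0.04, "z": 1.4, "yaw": 0},
  ],
)

```text
clock: 1.62
ee_pos: [521.5, 378.3, 210.8]
tool_rot: [-0.001, 0.697, 0.717, -0.003]
wrist_force: [-0.5, -0.9, -0.3]
gripper_width: 0.996
```

```bash
python3 to.py 523.3 378 213 1
```

```text
units [-0.01   0.044 -0.055] yaw 0.12 | pos [521.5 378.3 210.8] ang 1.6 F [-0.5 -0.9 -0.3] w 0.996 t 1.62
```

jog_arm(
  targets=[
    {"x": 0, "y": 0, "z": 0, "yaw": 0},
    {"x": 0, "y": 0, "z": 0, "yaw": 0},
    {"x": 0, "y": 0, "z": 0, "yaw": 0},
    {"x": 0, "y": 0, "z": 0, "yaw": 0},
    {"x": 0, "y": 0, "z": 0, "yaw": 0},
  ],
  grip=-1,
  squeeze=60,
)

```text
clock: 2.03
ee_pos: [523.3, 378.5, 214.7]
tool_rot: [0.0, 0.698, 0.716, 0.001]
wrist_force: [-0.8, -0.2, 0.6]
gripper_width: 0.303
```

jog_arm(
  targets=[
    {"x": 0, "y": 0, "z": 0, "yaw": 0},
    {"x": 0, "y": 0, "z": 0, "yaw": 0},
    {"x": 0, "y": 0, "z": 0, "yaw": 0},
    {"x": 0, "y": 0, "z": 0, "yaw": 0},
    {"x": 0, "y": 0, "z": 0, "yaw": 0},
  ],
)

```text
clock: 2.45
ee_pos: [523.2, 378.5, 214.5]
tool_rot: [0.0, 0.698, 0.716, 0.0]
wrist_force: [-2.5, -1.0, 5.9]
gripper_width: 0.129
```

```bash
python3 to.py 523.3 378 253 1
```

```text
units [-0.012  0.003 -0.961] yaw 0.08 | pos [523.2 378.5 214.5] ang 1.41 F [-2.5 -1.   5.9] w 0.129 t 2.45
```

jog_arm(
  targets=[
    {"x": 0, "y": 0, "z": -0.05, "yaw": 0},
    {"x": 0, "y": 0, "z": -0.15, "yaw": 0},
    {"x": 0, "y": 0, "z": -0.3, "yaw": 0},
    {"x": 0, "y": 0, "z": -0.4, "yaw": 0},
    {"x": 0, "y": 0, "z": -0.4, "yaw": 0},
  ],
  squeeze=100,
)

```text
clock: 2.87
ee_pos: [523.5, 378.5, 230.9]
tool_rot: [0.0, 0.698, 0.716, 0.001]
wrist_force: [-0.1, 0.2, -5.1]
gripper_width: 0.118
```

jog_arm(
  targets=[
    {"x": 0, "y": 0, "z": -0.2, "yaw": 0},
    {"x": 0, "y": 0, "z": -0.4, "yaw": 0},
    {"x": 0, "y": 0, "z": -0.7, "yaw": 0},
    {"x": 0, "y": 0, "z": -0.8, "yaw": 0},
    {"x": 0, "y": 0, "z": -0.8, "yaw": 0},
  ],
)

```text
clock: 3.28
ee_pos: [523.6, 378.6, 263.7]
tool_rot: [0.001, 0.698, 0.716, 0.001]
wrist_force: [-0.4, -0.2, -5.0]
gripper_width: 0.113
```

```bash
python3 -c "
from h import *
grab('side','s3.png')
a=cv2.imread('pics/s3.png')[290:420,180:320]; cv2.imwrite('pics/s3c.png',cv2.resize(a,None,fx=4,fy=4))"; python3 to.py 565 48 263 0
```

```text
units [-8.284  0.84  -0.015] yaw 0.28 | pos [523.3 378.5 262.5] ang 1.4 F [ 0.6  0.4 -5.8] w 0.115 t 3.33
```

View pics/s3c.png

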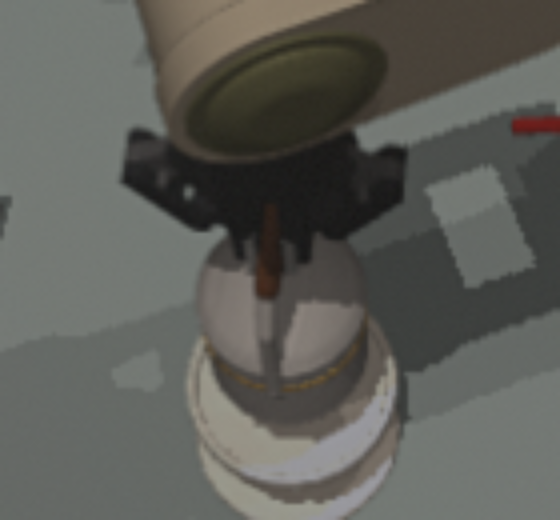

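Lifted: 5 N hangs on the wrist and the canister is upright, clear of the dish. Carrying it gently to the box.

jog_arm(
  targets=[
    {"x": -0.2, "y": 0.02, "z": 0, "yaw": 0.1},
    {"x": -0.6, "y": 0.06, "z": 0, "yaw": 0.2},
    {"x": -1.1, "y": 0.11, "z": 0, "yaw": 0.28},
    {"x": -1.7, "y": 0.17, "z": 0, "yaw": 0.28},
    {"x": -2.3, "y": 0.23, "z": 0, "yaw": 0.28},
  ],
)

```text
clock: 3.75
ee_pos: [534.3, 285.2, 261.2]
tool_rot: [-0.0, 0.707, 0.707, -0.001]
wrist_force: [0.1, 0.4, -5.1]
gripper_width: 0.115
```

jog_arm(
  targets=[
    {"x": -0.6, "y": 0.06, "z": 0, "yaw": 0},
    {"x": -1.2, "y": 0.12, "z": 0, "yaw": 0},
    {"x": -1.8, "y": 0.18, "z": 0, "yaw": 0},
    {"x": -2.4, "y": 0.24, "z": 0, "yaw": 0},
    {"x": -3.0, "y": 0.3, "z": 0, "yaw": 0},
  ],
)

```text
clock: 4.17
ee_pos: [546.3, 164.9, 261.4]
tool_rot: [-0.0, 0.707, 0.707, -0.0]
wrist_force: [1.4, 0.4, -4.9]
gripper_width: 0.115
```

jog_arm(
  targets=[
    {"x": -0.6, "y": 0.06, "z": 0, "yaw": 0},
    {"x": -1.1, "y": 0.11, "z": 0, "yaw": 0},
    {"x": -1.6, "y": 0.16, "z": 0, "yaw": 0},
    {"x": -1.9, "y": 0.19, "z": 0, "yaw": 0},
    {"x": -2.0, "y": 0.2, "z": 0, "yaw": 0},
  ],
)

```text
clock: 4.58
ee_pos: [554.6, 84.7, 261.6]
tool_rot: [-0.0, 0.708, 0.706, -0.0]
wrist_force: [-0.2, 0.8, -5.4]
gripper_width: 0.116
```

```bash
python3 to.py 565 48 263 0
```

```text
units [-0.917  0.262 -0.034] yaw -0.03 | pos [554.6  84.7 261.6] ang -0.13 F [-0.2  0.8 -5.4] w 0.116 t 4.58
```

jog_arm(
  targets=[
    {"x": -0.2, "y": 0.06, "z": 0, "yaw": 0},
    {"x": -0.5, "y": 0.15, "z": 0, "yaw": 0},
    {"x": -0.8, "y": 0.22, "z": 0, "yaw": 0},
    {"x": -0.92, "y": 0.26, "z": 0, "yaw": 0},
    {"x": -0.92, "y": 0.26, "z": 0, "yaw": 0},
  ],
)

```text
clock: 5.0
ee_pos: [565.4, 48.7, 261.8]
tool_rot: [0.0, 0.708, 0.707, -0.0]
wrist_force: [-0.3, -0.2, -5.1]
gripper_width: 0.116
```

jog_arm(
  targets=[
    {"x": 0, "y": 0, "z": 0.2, "yaw": 0},
    {"x": 0, "y": 0, "z": 0.6, "yaw": 0},
    {"x": 0, "y": 0, "z": 1.0, "yaw": 0},
    {"x": 0, "y": 0, "z": 1.4, "yaw": 0},
    {"x": 0, "y": 0, "z": 1.7, "yaw": 0},
  ],
)

```text
clock: 5.42
ee_pos: [564.4, 50.6, 192.0]
tool_rot: [-0.001, 0.707, 0.707, -0.001]
wrist_force: [-0.8, 0.3, -5.1]
gripper_width: 0.117
```

jog_arm(
  targets=[
    {"x": 0, "y": 0, "z": 0.2, "yaw": 0},
    {"x": 0, "y": 0, "z": 0.4, "yaw": 0},
    {"x": 0, "y": 0, "z": 0.6, "yaw": 0},
    {"x": 0, "y": 0, "z": 0.7, "yaw": 0},
    {"x": 0, "y": 0, "z": 0.7, "yaw": 0},
  ],
)

```text
clock: 5.83
ee_pos: [564.8, 50.0, 165.2]
tool_rot: [-0.001, 0.707, 0.707, -0.0]
wrist_force: [0.4, -0.0, -5.2]
gripper_width: 0.117
```

```bash
python3 to.py 565 48 148.5 0; python3 -c "
from h import *
grab('scene','a4.png');grab('side','s4.png')
a=cv2.imread('pics/a4.png')[170:320,190:350];b=cv2.imread('pics/s4.png')[170:320,180:340]; cv2.imwrite('pics/c4.png',cv2.resize(np.hstack([a,b]),None,fx=2.5,fy=2.5))"
```

```text
units [-0.049  0.006  0.418] yaw 0.0 | pos [564.8  50.  165.2] ang 0.01 F [ 0.4 -0.  -5.2] w 0.117 t 5.83
```

View pics/c4.png

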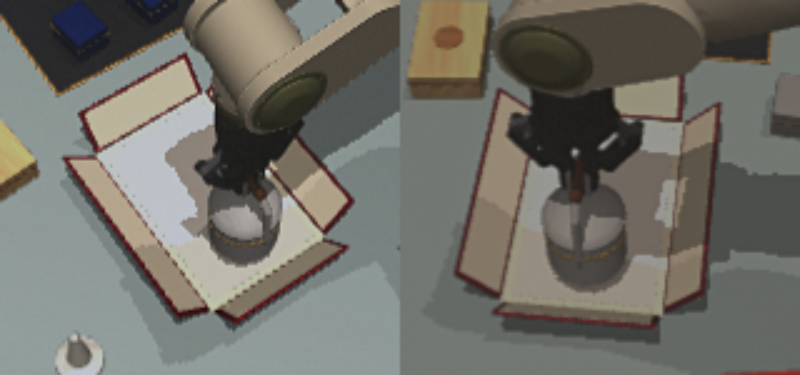

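The canister hangs upright, centred over the left end of the floor. Last 17 mm in small steps.

jog_arm(
  targets=[
    {"x": 0, "y": 0, "z": 0.06, "yaw": 0},
    {"x": 0, "y": 0, "z": 0.12, "yaw": 0},
    {"x": 0, "y": 0, "z": 0.18, "yaw": 0},
    {"x": 0, "y": 0, "z": 0.24, "yaw": 0},
    {"x": 0, "y": 0, "z": 0.3, "yaw": 0},
  ],
)

```text
clock: 6.35
ee_pos: [565.1, 49.9, 153.8]
tool_rot: [-0.0, 0.707, 0.707, -0.0]
wrist_force: [0.1, 0.3, -5.7]
gripper_width: 0.117
```

jog_arm(
  targets=[
    {"x": 0, "y": 0, "z": 0.03, "yaw": 0},
    {"x": 0, "y": 0, "z": 0.06, "yaw": 0},
    {"x": 0, "y": 0, "z": 0.08, "yaw": 0},
    {"x": 0, "y": 0, "z": 0.08, "yaw": 0},
  ],
)

```text
clock: 6.68
ee_pos: [565.0, 49.8, 150.6]
tool_rot: [-0.0, 0.707, 0.707, -0.0]
wrist_force: [-0.1, 0.5, -4.7]
gripper_width: 0.114
```

jog_arm(
  targets=[
    {"x": 0, "y": 0, "z": 0.015, "yaw": 0},
    {"x": 0, "y": 0, "z": 0.03, "yaw": 0},
    {"x": 0, "y": 0, "z": 0.03, "yaw": 0},
  ],
)

```text
clock: 6.93
ee_pos: [565.0, 49.8, 149.5]
tool_rot: [-0.0, 0.707, 0.707, -0.0]
wrist_force: [-0.4, -0.5, -5.1]
gripper_width: 0.12
```

jog_arm(
  targets=[
    {"x": 0, "y": 0, "z": 0.015, "yaw": 0},
    {"x": 0, "y": 0, "z": 0.025, "yaw": 0},
    {"x": 0, "y": 0, "z": 0.025, "yaw": 0},
  ],
)

```text
clock: 7.18
ee_pos: [565.1, 49.8, 148.8]
tool_rot: [0.0, 0.707, 0.707, 0.0]
wrist_force: [-0.9, 1.2, -2.9]
gripper_width: 0.113
```

jog_arm(
  targets=[
    {"x": 0, "y": 0, "z": 0.015, "yaw": 0},
    {"x": 0, "y": 0, "z": 0.025, "yaw": 0},
    {"x": 0, "y": 0, "z": 0.025, "yaw": 0},
  ],
)

```text
clock: 7.43
ee_pos: [565.4, 49.8, 148.8]
tool_rot: [0.001, 0.707, 0.707, 0.0]
wrist_force: [-3.5, 0.1, 5.9]
gripper_width: 0.115
```

On the floor: the force went from -5 to +6 N at 148.8, as predicted. Releasing and rising.

jog_arm(
  targets=[
    {"x": 0, "y": 0, "z": -0.02, "yaw": 0},
    {"x": 0, "y": 0, "z": -0.02, "yaw": 0},
    {"x": 0, "y": 0, "z": -0.02, "yaw": 0},
    {"x": 0, "y": 0, "z": -0.02, "yaw": 0},
    {"x": 0, "y": 0, "z": -0.02, "yaw": 0},
  ],
  grip=0.6,
)

```text
clock: 7.85
ee_pos: [565.1, 49.8, 148.4]
tool_rot: [0.0, 0.707, 0.707, 0.0]
wrist_force: [-0.3, -0.9, -0.0]
gripper_width: 0.796
```

jog_arm(
  targets=[
    {"x": 0, "y": 0, "z": -0.3, "yaw": 0},
    {"x": 0, "y": 0, "z": -0.8, "yaw": 0},
    {"x": 0, "y": 0, "z": -1.5, "yaw": 0},
    {"x": 0, "y": 0, "z": -2.0, "yaw": 0},
    {"x": 0, "y": 0, "z": -2.0, "yaw": 0},
  ],
)

```text
clock: 8.27
ee_pos: [566.5, 49.8, 232.7]
tool_rot: [0.003, 0.707, 0.707, 0.002]
wrist_force: [0.8, -0.3, 0.1]
gripper_width: 0.801
```

```bash
python3 to.py 567 -313 150 -5
python3 - <<'E'
from meas import *
f=grab('scene','a5.png')
for o in blue(f,vmin=55): print(*o)
a=cv2.imread('pics/a5.png')[170:320,190:350];cv2.imwrite('pics/c5.png',cv2.resize(a,None,fx=3,fy=3))
E
```

```text
units [-9.067e+00 -4.000e-03  2.076e+00] yaw 1.0 | pos [566.5  49.8 232.7] ang 0.01 F [ 0.8 -0.3  0.1] w 0.801 t 8.27
[234. 146.] 176 [ 456.7 -411.5] [58.9 47.2] 89.4 [ 457.  -411.4]
[250. 164.] 190 [ 456.7 -313.8] [47.  59.1] 7.5 [ 456.8 -313.4]
[221. 179.] 205 [ 569.  -316.8] [45.6 59.2] 5.2 [ 569.  -316.7]
```

View pics/c5.png

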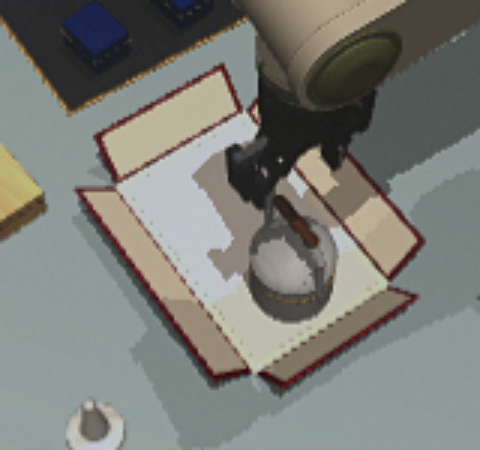

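Canister stands upright at box y of about +75. Now case C at about (568,-316).

jog_arm(
  targets=[
    {"x": -5.0, "y": 0, "z": 0, "yaw": -1.1},
    {"x": -5.0, "y": 0, "z": 0, "yaw": -1.1},
    {"x": -5.0, "y": 0, "z": 0, "yaw": -1.1},
    {"x": -5.0, "y": 0, "z": 0, "yaw": -1.1},
    {"x": -5.0, "y": 0, "z": 0, "yaw": -1.1},
  ],
  grip=1,
)

```text
clock: 8.73
ee_pos: [564.3, -152.8, 227.1]
tool_rot: [-0.001, 0.673, 0.74, -0.0]
wrist_force: [-0.3, 0.6, 0.1]
gripper_width: 0.999
```

```bash
python3 to.py 568 -315 150 5.5
```

```text
units [-4.046 -0.29   1.924] yaw -0.01 | pos [ 564.3 -152.8  227.1] ang 5.44 F [-0.3  0.6  0.1] w 0.999 t 8.73
```

jog_arm(
  targets=[
    {"x": -4.05, "y": -0.29, "z": 1.92, "yaw": 0},
    {"x": -4.05, "y": -0.29, "z": 1.92, "yaw": 0},
    {"x": -4.05, "y": -0.29, "z": 1.92, "yaw": 0},
    {"x": -4.05, "y": -0.29, "z": 1.92, "yaw": 0},
    {"x": -4.05, "y": -0.29, "z": 1.92, "yaw": 0},
  ],
)

```text
clock: 9.15
ee_pos: [567.0, -316.5, 146.9]
tool_rot: [-0.003, 0.674, 0.739, -0.001]
wrist_force: [-0.2, 0.4, -0.2]
gripper_width: 0.996
```

```bash
python3 - <<'E'
from meas import *
f=grab('wrist','w6.png')
for o in blue(f,vmin=40): print(*o)
E
python3 to.py 568 -315 33 5.5
```

```text
[125. 204.] 5589 [ 455.7 -314.4] [52.9 61. ] 6.4 [ 453.5 -315.3]
[282. 173.] 160 [ 561.4 -282.9] [40.6  1.4] 5.3 [ 562.  -282.9]
[281. 219.] 5583 [ 564.4 -317.1] [48.9 61.6] 5.4 [ 564.3 -315.7]
[173. 209.] 275 [ 487.6 -314.8] [ 6.5 33.1] 6.6 [ 487.4 -315.3]
[135. 272.] 446 [ 459.  -368.1] [36.8 10. ] 0.4 [ 458.9 -368. ]
[114. 295.] 986 [ 440.7 -388.6] [45.3 22.5] 54.4 [ 442.4 -388.6]
units [0.022 0.039 2.846] yaw -0.05 | pos [ 567.1 -316.3  146.9] ang 5.25 F [-1.5 -1.2 -1.1] w 0.999 t 9.2
```

View pics/w6.png

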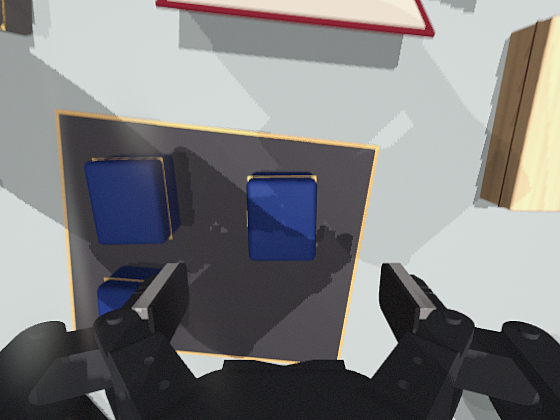

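Case C is at pixel (281,219), measured (565,-317) at angle 5.4°, size 49 x 62, between the pads. Descending.

jog_arm(
  targets=[
    {"x": 0, "y": -0.03, "z": 0.8, "yaw": 0},
    {"x": 0, "y": -0.03, "z": 1.6, "yaw": 0},
    {"x": 0, "y": -0.03, "z": 2.4, "yaw": 0},
    {"x": 0, "y": -0.03, "z": 2.8, "yaw": 0},
    {"x": 0, "y": -0.03, "z": 2.8, "yaw": 0},
  ],
)

```text
clock: 9.62
ee_pos: [566.2, -310.2, 35.1]
tool_rot: [-0.004, 0.672, 0.74, -0.0]
wrist_force: [0.9, 0.8, 0.4]
gripper_width: 1.003
```

jog_arm(
  targets=[
    {"x": 0, "y": 0, "z": 0, "yaw": 0},
    {"x": 0, "y": 0, "z": 0, "yaw": 0},
    {"x": 0, "y": 0, "z": 0, "yaw": 0},
    {"x": 0, "y": 0, "z": 0, "yaw": 0},
    {"x": 0, "y": 0, "z": 0, "yaw": 0},
  ],
  grip=-1,
  squeeze=50,
)

```text
clock: 10.03
ee_pos: [568.7, -313.0, 41.7]
tool_rot: [0.002, 0.672, 0.74, 0.0]
wrist_force: [0.1, 1.5, 6.0]
gripper_width: 0.575
```

```bash
python3 to.py 525 -110.5 150 0
```

```text
units [ 5.139 -0.594 -2.721] yaw 1.1 | pos [ 568.7 -313.    41.7] ang 5.51 F [0.1 1.5 6. ] w 0.575 t 10.03
```

Gripped at 49 mm, as expected for the case. Lifting and carrying to box (+40,-85), which is world (605,-110).

jog_arm(
  targets=[
    {"x": 0, "y": 0, "z": -0.4, "yaw": 0},
    {"x": 0, "y": 0, "z": -1.0, "yaw": 0},
    {"x": 0, "y": 0, "z": -1.7, "yaw": 0},
    {"x": 0, "y": 0, "z": -2.3, "yaw": 0},
    {"x": 0, "y": 0, "z": -2.5, "yaw": 0},
  ],
)

```text
clock: 10.45
ee_pos: [569.0, -313.4, 144.4]
tool_rot: [0.004, 0.672, 0.74, 0.0]
wrist_force: [-0.5, -0.4, 0.4]
gripper_width: 0.579
```

```bash
python3 to.py 605 -110.5 142 0
```

```text
units [4.963 1.382 0.042] yaw 1.1 | pos [ 569.  -313.4  144.4] ang 5.51 F [-0.5 -0.4  0.4] w 0.579 t 10.45
```

jog_arm(
  targets=[
    {"x": 0.6, "y": 0.17, "z": 0, "yaw": 0.3},
    {"x": 1.4, "y": 0.4, "z": 0, "yaw": 0.7},
    {"x": 2.3, "y": 0.65, "z": 0, "yaw": 1.1},
    {"x": 3.2, "y": 0.9, "z": 0, "yaw": 1.1},
    {"x": 4.0, "y": 1.12, "z": 0, "yaw": 1.1},
  ],
)

```text
clock: 10.87
ee_pos: [596.9, -146.9, 139.1]
tool_rot: [-0.0, 0.707, 0.707, -0.0]
wrist_force: [1.0, 0.4, -0.7]
gripper_width: 0.574
```

```bash
python3 to.py 605 -110.5 142 0;python3 -c "
from h import *
grab('side','s7.png')"
```

```text
units [ 0.909  0.202 -0.072] yaw 0.0 | pos [ 596.9 -146.9  139.1] ang 0.0 F [ 1.   0.4 -0.7] w 0.574 t 10.87
```

View pics/s7.png

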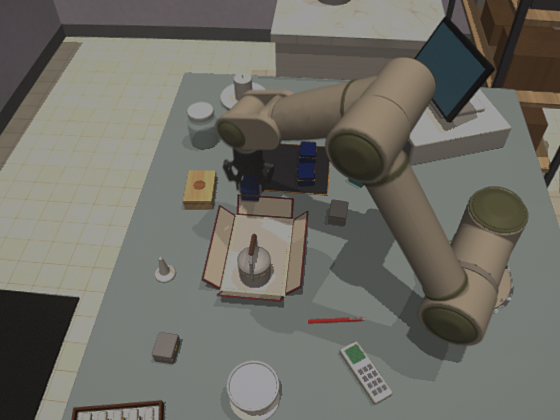

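The case is held at (250,190), at the right wall. Finishing the transfer.

jog_arm(
  targets=[
    {"x": 0.5, "y": 0.12, "z": 0, "yaw": 0},
    {"x": 0.85, "y": 0.2, "z": 0, "yaw": 0},
    {"x": 0.85, "y": 0.2, "z": 0, "yaw": 0},
    {"x": 0.85, "y": 0.2, "z": 0, "yaw": 0},
  ],
)

```text
clock: 11.25
ee_pos: [605.1, -114.8, 139.3]
tool_rot: [-0.0, 0.707, 0.707, -0.0]
wrist_force: [-0.7, 0.3, -0.9]
gripper_width: 0.581
```

```bash
python3 to.py 605 -110.5 43 0
```

```text
units [ 1.080e-01 -1.000e-03  2.407e+00] yaw 0.01 | pos [ 605.1 -114.8  139.3] ang 0.06 F [-0.7  0.3 -0.9] w 0.581 t 11.25
```

jog_arm(
  targets=[
    {"x": 0.08, "y": 0, "z": 0.4, "yaw": 0},
    {"x": 0.08, "y": 0, "z": 1.0, "yaw": 0},
    {"x": 0.08, "y": 0, "z": 1.6, "yaw": 0},
    {"x": 0.08, "y": 0, "z": 2.0, "yaw": 0},
    {"x": 0.08, "y": 0, "z": 2.1, "yaw": 0},
  ],
)

```text
clock: 11.67
ee_pos: [603.5, -112.6, 52.5]
tool_rot: [-0.002, 0.708, 0.707, -0.001]
wrist_force: [-0.6, 0.4, -1.5]
gripper_width: 0.576
```

jog_arm(
  targets=[
    {"x": 0, "y": 0, "z": 0.05, "yaw": 0},
    {"x": 0, "y": 0, "z": 0.1, "yaw": 0},
    {"x": 0, "y": 0, "z": 0.15, "yaw": 0},
    {"x": 0, "y": 0, "z": 0.2, "yaw": 0},
    {"x": 0, "y": 0, "z": 0.2, "yaw": 0},
  ],
)

```text
clock: 12.08
ee_pos: [605.2, -112.0, 47.9]
tool_rot: [0.0, 0.707, 0.707, 0.0]
wrist_force: [-0.2, 0.4, -1.3]
gripper_width: 0.581
```

jog_arm(
  targets=[
    {"x": 0, "y": 0, "z": 0.03, "yaw": 0},
    {"x": 0, "y": 0, "z": 0.06, "yaw": 0},
    {"x": 0, "y": 0, "z": 0.09, "yaw": 0},
    {"x": 0, "y": 0, "z": 0.09, "yaw": 0},
  ],
)

```text
clock: 12.42
ee_pos: [605.0, -111.8, 43.8]
tool_rot: [-0.0, 0.707, 0.707, -0.0]
wrist_force: [-0.7, 0.1, -1.7]
gripper_width: 0.58
```

jog_arm(
  targets=[
    {"x": 0, "y": 0, "z": 0.02, "yaw": 0},
    {"x": 0, "y": 0, "z": 0.04, "yaw": 0},
    {"x": 0, "y": 0, "z": 0.04, "yaw": 0},
  ],
)

```text
clock: 12.67
ee_pos: [605.2, -111.8, 42.7]
tool_rot: [0.0, 0.707, 0.707, 0.0]
wrist_force: [-2.2, 0.9, 2.2]
gripper_width: 0.579
```

jog_arm(
  targets=[
    {"x": 0, "y": 0, "z": 0, "yaw": 0},
    {"x": 0, "y": 0, "z": 0, "yaw": 0},
    {"x": 0, "y": 0, "z": 0, "yaw": 0},
    {"x": 0, "y": 0, "z": 0, "yaw": 0},
  ],
  grip=0.5,
)

```text
clock: 13.0
ee_pos: [605.1, -111.9, 42.4]
tool_rot: [0.0, 0.707, 0.707, 0.0]
wrist_force: [0.2, -0.0, -0.1]
gripper_width: 0.75
```

jog_arm(
  targets=[
    {"x": 0, "y": 0, "z": -0.5, "yaw": 0},
    {"x": 0, "y": 0, "z": -1.2, "yaw": 0},
    {"x": 0, "y": 0, "z": -2.0, "yaw": 0},
    {"x": 0, "y": 0, "z": -2.6, "yaw": 0},
    {"x": 0, "y": 0, "z": -2.6, "yaw": 0},
  ],
)

```text
clock: 13.42
ee_pos: [607.0, -112.6, 151.9]
tool_rot: [0.004, 0.707, 0.707, 0.002]
wrist_force: [-0.5, -0.7, 0.7]
gripper_width: 0.752
```

```bash
python3 to.py 455 -312 146 5
python3 - <<'E'
from meas import *
f=grab('wrist','w8.png')
for o in blue(f,46,vmin=40): print(*o)
E
```

```text
units [-4.985 -3.803  0.132] yaw -1.0 | pos [ 607.  -112.6  151.9] ang 0.01 F [-0.5 -0.7  0.7] w 0.752 t 13.42
[279. 218.] 5159 [ 604.1 -114.2] [61.3 48.3] 90.0 [ 604.2 -113.4]
[119. 410.] 653 [ 461.4 -283.5] [29.5 35.1] 88.9 [ 463.6 -288. ]
```

View pics/w8.png

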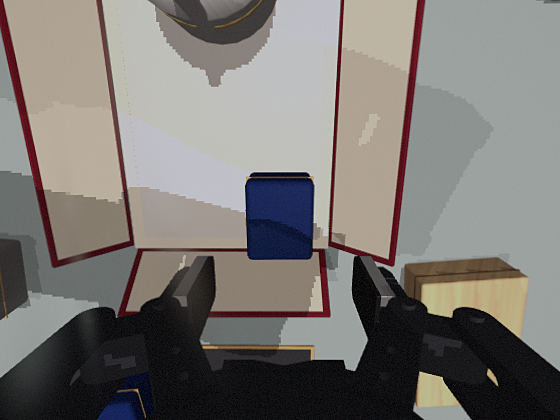

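Case C lies flat at (604,-114), pixel (279,218), right at the floor's corner. I'll check the crease corners at (133,246) and (330,244), then fetch case B.

```bash
python3 - <<'E'
from meas import *
f=grab('wrist'); print(onz(f,[(133,246),(330,244),(104,10),(341,10)],4).round(1).tolist())
E
python3 to.py 455 -312 150 5
```

```text
[[474.7, -150.6, 4.0], [646.8, -149.1, 4.0], [478.2, 30.7, 4.0], [647.3, 31.3, 4.0]]
units [-5.001 -3.757 -0.08 ] yaw -1.0 | pos [ 605.3 -112.   146.9] ang 0.0 F [-0.6  0.7 -0.5] w 0.752 t 13.52
```

jog_arm(
  targets=[
    {"x": -4.95, "y": -3.8, "z": 0, "yaw": -1},
    {"x": -4.95, "y": -3.8, "z": 0, "yaw": -1},
    {"x": -4.95, "y": -3.8, "z": 0, "yaw": -1},
    {"x": -4.95, "y": -3.8, "z": 0, "yaw": -1},
    {"x": -4.95, "y": -3.8, "z": 0, "yaw": -1},
  ],
  grip=1,
)

```text
clock: 13.93
ee_pos: [476.3, -277.9, 144.9]
tool_rot: [-0.001, 0.675, 0.737, -0.0]
wrist_force: [1.1, -1.0, -0.2]
gripper_width: 1.003
```

```bash
python3 to.py 455 -312 150 5
```

```text
units [-0.803 -0.606 -0.128] yaw 0.0 | pos [ 476.3 -277.9  144.9] ang 5.02 F [ 1.1 -1.  -0.2] w 1.003 t 13.93
```

jog_arm(
  targets=[
    {"x": -0.8, "y": -0.6, "z": -0.1, "yaw": 0},
    {"x": -0.8, "y": -0.6, "z": -0.1, "yaw": 0},
    {"x": -0.8, "y": -0.6, "z": -0.1, "yaw": 0},
    {"x": -0.8, "y": -0.6, "z": -0.1, "yaw": 0},
    {"x": -0.8, "y": -0.6, "z": -0.1, "yaw": 0},
  ],
)

```text
clock: 14.35
ee_pos: [457.5, -309.9, 149.6]
tool_rot: [-0.001, 0.675, 0.738, 0.0]
wrist_force: [0.4, 0.0, -1.1]
gripper_width: 1.001
```

```bash
python3 to.py 455 -312 40 5;python3 - <<'E'
from meas import *
f=grab('wrist','w9.png')
for o in blue(f,45,vmin=40): print(*o)
E
```

```text
units [-0.051 -0.066  2.74 ] yaw 0.02 | pos [ 457.5 -309.9  149.6] ang 5.09 F [ 0.4  0.  -1.1] w 1.001 t 14.35
[277. 176.] 233 [ 449.4 -279.3] [41.9  2.9] 6.8 [ 449.5 -279.4]
[277. 221.] 5419 [ 452.6 -313.3] [48.9 62.2] 6.5 [ 452.3 -311.9]
[271. 288.] 698 [ 452.1 -367. ] [44.4 11.1] 0.5 [ 452.1 -367.1]
[268. 330.] 3910 [ 452.3 -406. ] [62.4 48.9] 90.0 [ 452.5 -404.1]
```

View pics/w9.png

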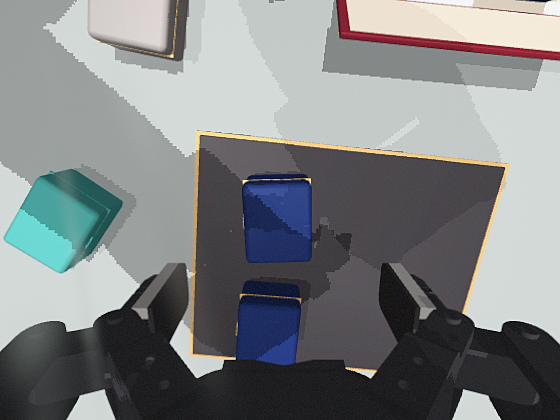

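Case B at pixel (277,221), about (454,-313), angle 6.3°. Descending.

jog_arm(
  targets=[
    {"x": -0.06, "y": -0.08, "z": 0.8, "yaw": -0.25},
    {"x": -0.06, "y": -0.08, "z": 1.6, "yaw": -0.25},
    {"x": -0.06, "y": -0.08, "z": 2.4, "yaw": -0.25},
    {"x": -0.06, "y": -0.08, "z": 2.7, "yaw": -0.25},
    {"x": -0.06, "y": -0.08, "z": 2.7, "yaw": -0.25},
  ],
)

```text
clock: 14.82
ee_pos: [453.6, -312.0, 39.9]
tool_rot: [-0.003, 0.667, 0.745, 0.0]
wrist_force: [-0.0, 0.3, 0.5]
gripper_width: 0.999
```

jog_arm(
  targets=[
    {"x": 0, "y": 0, "z": 0, "yaw": 0},
    {"x": 0, "y": 0, "z": 0, "yaw": 0},
  ],
)

```text
clock: 14.98
ee_pos: [455.1, -314.2, 44.2]
tool_rot: [0.001, 0.667, 0.745, -0.0]
wrist_force: [0.5, 0.2, -0.1]
gripper_width: 1.0
```

```bash
python3 to.py 454.5 -313 35 6.3
```

```text
units [ 0.033 -0.013  0.23 ] yaw -0.0 | pos [ 455.1 -314.2   44.2] ang 6.29 F [ 0.5  0.2 -0.1] w 1.0 t 14.98
```

jog_arm(
  targets=[
    {"x": 0, "y": 0, "z": 0.1, "yaw": 0},
    {"x": 0, "y": 0, "z": 0.2, "yaw": 0},
    {"x": 0, "y": 0, "z": 0.2, "yaw": 0},
  ],
)

```text
clock: 15.23
ee_pos: [454.1, -313.7, 34.4]
tool_rot: [0.0, 0.668, 0.745, -0.0]
wrist_force: [-0.3, -0.3, -0.5]
gripper_width: 0.999
```

jog_arm(
  targets=[
    {"x": 0, "y": 0, "z": 0, "yaw": 0},
    {"x": 0, "y": 0, "z": 0, "yaw": 0},
    {"x": 0, "y": 0, "z": 0, "yaw": 0},
    {"x": 0, "y": 0, "z": 0, "yaw": 0},
    {"x": 0, "y": 0, "z": 0, "yaw": 0},
  ],
  grip=-1,
)

```text
clock: 15.65
ee_pos: [454.3, -314.0, 34.8]
tool_rot: [0.0, 0.668, 0.745, -0.0]
wrist_force: [0.6, 0.0, 3.3]
gripper_width: 0.578
```

jog_arm(
  targets=[
    {"x": 0, "y": 0, "z": -0.4, "yaw": 0},
    {"x": 0, "y": 0, "z": -1.0, "yaw": 0},
    {"x": 0, "y": 0, "z": -1.7, "yaw": 0},
    {"x": 0, "y": 0, "z": -2.3, "yaw": 0},
    {"x": 0, "y": 0, "z": -2.5, "yaw": 0},
  ],
)

```text
clock: 16.07
ee_pos: [455.0, -314.6, 137.7]
tool_rot: [0.002, 0.667, 0.745, -0.0]
wrist_force: [0.6, -1.0, -1.2]
gripper_width: 0.58
```

```bash
python3 to.py 525 -111 135 0
```

```text
units [4.868 2.294 0.054] yaw 1.25 | pos [ 455.  -314.6  137.7] ang 6.26 F [ 0.6 -1.  -1.2] w 0.58 t 16.07
```

jog_arm(
  targets=[
    {"x": 0.6, "y": 0.28, "z": 0, "yaw": 0.3},
    {"x": 1.3, "y": 0.61, "z": 0, "yaw": 0.7},
    {"x": 2.1, "y": 0.99, "z": 0, "yaw": 1.25},
    {"x": 2.9, "y": 1.37, "z": 0, "yaw": 1.25},
    {"x": 3.7, "y": 1.74, "z": 0, "yaw": 1.25},
  ],
)

```text
clock: 16.48
ee_pos: [507.1, -157.4, 133.5]
tool_rot: [-0.001, 0.707, 0.707, -0.0]
wrist_force: [-0.0, -0.5, -1.3]
gripper_width: 0.578
```

jog_arm(
  targets=[
    {"x": 0.6, "y": 0.3, "z": 0, "yaw": 0},
    {"x": 1.0, "y": 0.5, "z": 0, "yaw": 0},
    {"x": 1.1, "y": 0.55, "z": 0, "yaw": 0},
    {"x": 1.1, "y": 0.55, "z": 0, "yaw": 0},
    {"x": 1.1, "y": 0.55, "z": 0, "yaw": 0},
  ],
)

```text
clock: 16.9
ee_pos: [528.8, -115.6, 133.8]
tool_rot: [-0.0, 0.707, 0.707, -0.0]
wrist_force: [0.9, -0.2, 0.0]
gripper_width: 0.579
```

```bash
python3 to.py 524 -112 38 0
```

```text
units [ 0.089 -0.118  2.395] yaw -0.0 | pos [ 528.8 -115.6  133.8] ang -0.0 F [ 0.9 -0.2  0. ] w 0.579 t 16.9
```

jog_arm(
  targets=[
    {"x": 0.08, "y": -0.12, "z": 0.4, "yaw": 0},
    {"x": 0.08, "y": -0.12, "z": 1.0, "yaw": 0},
    {"x": 0.08, "y": -0.12, "z": 1.6, "yaw": 0},
    {"x": 0.08, "y": -0.12, "z": 2.0, "yaw": 0},
    {"x": 0.08, "y": -0.12, "z": 2.15, "yaw": 0},
  ],
)

```text
clock: 17.32
ee_pos: [522.8, -112.7, 45.9]
tool_rot: [-0.002, 0.708, 0.706, -0.001]
wrist_force: [-0.3, 1.0, -0.0]
gripper_width: 0.577
```

jog_arm(
  targets=[
    {"x": 0, "y": 0, "z": 0.05, "yaw": 0},
    {"x": 0, "y": 0, "z": 0.1, "yaw": 0},
    {"x": 0, "y": 0, "z": 0.15, "yaw": 0},
    {"x": 0, "y": 0, "z": 0.2, "yaw": 0},
    {"x": 0, "y": 0, "z": 0.2, "yaw": 0},
  ],
)

```text
clock: 17.73
ee_pos: [524.6, -112.0, 40.7]
tool_rot: [0.0, 0.707, 0.707, 0.0]
wrist_force: [-0.9, -1.0, -1.0]
gripper_width: 0.581
```

jog_arm(
  targets=[
    {"x": 0, "y": 0, "z": 0.03, "yaw": 0},
    {"x": 0, "y": 0, "z": 0.06, "yaw": 0},
    {"x": 0, "y": 0, "z": 0.09, "yaw": 0},
    {"x": 0, "y": 0, "z": 0.11, "yaw": 0},
    {"x": 0, "y": 0, "z": 0.11, "yaw": 0},
  ],
)

```text
clock: 18.15
ee_pos: [524.4, -111.8, 35.9]
tool_rot: [-0.0, 0.707, 0.707, -0.0]
wrist_force: [0.5, 0.1, -0.9]
gripper_width: 0.58
```

jog_arm(
  targets=[
    {"x": 0, "y": 0, "z": 0.015, "yaw": 0},
    {"x": 0, "y": 0, "z": 0.03, "yaw": 0},
    {"x": 0, "y": 0, "z": 0.03, "yaw": 0},
  ],
)

```text
clock: 18.4
ee_pos: [524.4, -111.9, 35.7]
tool_rot: [0.0, 0.707, 0.707, -0.0]
wrist_force: [-4.6, 1.7, 10.0]
gripper_width: 0.579
```

jog_arm(
  targets=[
    {"x": 0, "y": 0, "z": -0.02, "yaw": 0},
    {"x": 0, "y": 0, "z": -0.02, "yaw": 0},
    {"x": 0, "y": 0, "z": -0.02, "yaw": 0},
    {"x": 0, "y": 0, "z": -0.02, "yaw": 0},
  ],
  grip=0.45,
)

```text
clock: 18.73
ee_pos: [524.5, -111.9, 35.5]
tool_rot: [0.0, 0.707, 0.707, 0.0]
wrist_force: [0.6, -0.6, -0.2]
gripper_width: 0.731
```

jog_arm(
  targets=[
    {"x": 0, "y": 0, "z": -0.5, "yaw": 0},
    {"x": 0, "y": 0, "z": -1.2, "yaw": 0},
    {"x": 0, "y": 0, "z": -2.0, "yaw": 0},
    {"x": 0, "y": 0, "z": -2.8, "yaw": 0},
    {"x": 0, "y": 0, "z": -2.8, "yaw": 0},
  ],
)

```text
clock: 19.15
ee_pos: [526.7, -112.8, 153.4]
tool_rot: [0.005, 0.707, 0.707, 0.002]
wrist_force: [0.5, -0.6, 0.2]
gripper_width: 0.729
```

```bash
python3 to.py 455 -405 150 1
python3 - <<'E'
from meas import *
f=grab('wrist','w10.png')
for o in blue(f,46,vmin=40): print(*o)
f=grab('scene','a10.png')
for o in blue(f,45,vmin=50): print(*o)
E
```

```text
units [-7.304 -1.795  0.098] yaw -0.2 | pos [ 526.7 -112.8  153.4] ang 0.02 F [ 0.5 -0.6  0.2] w 0.729 t 19.15
[279. 213.] 5273 [ 523.4 -111.1] [61.1 48.2] 89.9 [ 523.5 -109.8]
[387. 217.] 5178 [ 602.9 -114.4] [61.6 48.4] 89.9 [ 603.1 -113. ]
[234. 146.] 178 [ 457.  -411.4] [59.  47.7] 89.4 [ 457.  -411.2]
[268. 218.] 145 [ 527.3 -104.3] [41.9 47.6] 88.6 [ 529.  -101.1]
[244. 227.] 250 [ 607.8 -116.2] [47.  59.1] 0.1 [ 607.8 -116. ]
```

View pics/a10.png

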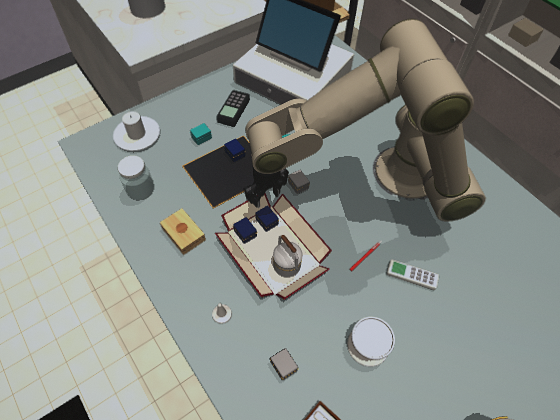

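Two cases are in the box at (244,230) and (266,217). The last is on the pad at (235,149), unchanged at about (456,-410).

jog_arm(
  targets=[
    {"x": -5.1, "y": -1.25, "z": 0, "yaw": -0.1},
    {"x": -5.1, "y": -1.25, "z": 0, "yaw": -0.1},
    {"x": -5.1, "y": -1.25, "z": 0, "yaw": -0.1},
    {"x": -5.1, "y": -1.25, "z": 0, "yaw": -0.1},
    {"x": -5.1, "y": -1.25, "z": 0, "yaw": -0.1},
  ],
  grip=1,
)

```text
clock: 19.67
ee_pos: [473.6, -315.6, 145.9]
tool_rot: [-0.001, 0.704, 0.71, 0.0]
wrist_force: [0.5, 0.1, 0.0]
gripper_width: 1.0
```

jog_arm(
  targets=[
    {"x": -2.2, "y": -0.55, "z": 0, "yaw": 0},
    {"x": -2.2, "y": -0.55, "z": 0, "yaw": 0},
    {"x": -2.2, "y": -0.55, "z": 0, "yaw": 0},
    {"x": -2.2, "y": -0.55, "z": 0, "yaw": 0},
    {"x": -2.2, "y": -0.55, "z": 0, "yaw": 0},
  ],
)

```text
clock: 20.08
ee_pos: [453.3, -401.6, 146.0]
tool_rot: [-0.001, 0.704, 0.71, 0.0]
wrist_force: [1.1, 1.3, -1.4]
gripper_width: 0.999
```

```bash
python3 to.py 455.5 -409 40 1;python3 - <<'E'
from meas import *
f=grab('wrist','w11.png')
for o in blue(f,45,vmin=40): print(*o)
E
```

```text
units [-0.192  0.057  2.65 ] yaw -0.11 | pos [ 453.3 -401.6  146. ] ang 0.47 F [ 1.1  1.3 -1.4] w 0.999 t 20.08
[285. 186.] 280 [ 452.6 -376.7] [41.6  2.8] 0.5 [ 453.  -376.7]
[283. 231.] 5530 [ 452.5 -411.1] [62.7 49.1] 90.0 [ 452.5 -409.8]
```

View pics/w11.png

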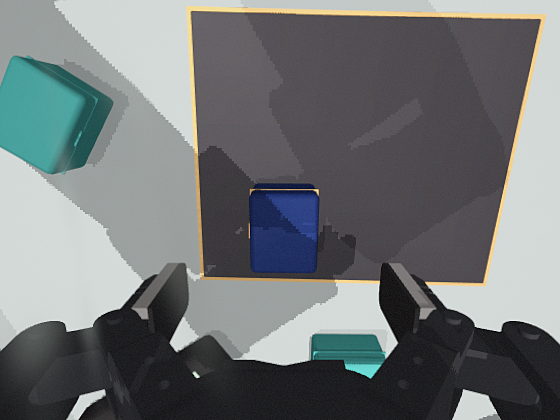

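Case A is at pixel (283,231), about (454,-410.5), angle 0.3°, with the turquoise case well behind it. Descending.

jog_arm(
  targets=[
    {"x": -0.2, "y": 0.03, "z": 0.6, "yaw": 0},
    {"x": -0.2, "y": 0.03, "z": 1.4, "yaw": 0},
    {"x": -0.2, "y": 0.03, "z": 2.2, "yaw": 0},
    {"x": -0.2, "y": 0.03, "z": 2.6, "yaw": 0},
    {"x": -0.2, "y": 0.03, "z": 2.6, "yaw": 0},
  ],
)

```text
clock: 20.55
ee_pos: [454.3, -407.0, 39.6]
tool_rot: [-0.004, 0.703, 0.711, 0.001]
wrist_force: [-0.3, 0.9, 0.7]
gripper_width: 1.0
```

jog_arm(
  targets=[
    {"x": 0, "y": 0, "z": 0, "yaw": 0},
    {"x": 0, "y": 0, "z": 0, "yaw": 0},
  ],
)

```text
clock: 20.72
ee_pos: [455.8, -410.2, 45.2]
tool_rot: [0.001, 0.704, 0.711, -0.0]
wrist_force: [0.3, -0.1, -0.3]
gripper_width: 1.0
```

```bash
python3 to.py 454.5 -410 35 0.3
```

```text
units [ 0.006 -0.034  0.255] yaw 0.05 | pos [ 455.8 -410.2   45.2] ang 0.57 F [ 0.3 -0.1 -0.3] w 1.0 t 20.72
```

jog_arm(
  targets=[
    {"x": 0, "y": -0.02, "z": 0.12, "yaw": 0},
    {"x": 0, "y": -0.02, "z": 0.22, "yaw": 0},
    {"x": 0, "y": -0.02, "z": 0.22, "yaw": 0},
  ],
)

```text
clock: 20.97
ee_pos: [454.0, -410.2, 34.6]
tool_rot: [-0.0, 0.704, 0.71, 0.0]
wrist_force: [-0.1, 0.1, -0.1]
gripper_width: 0.998
```

jog_arm(
  targets=[
    {"x": 0, "y": 0, "z": 0, "yaw": 0},
    {"x": 0, "y": 0, "z": 0, "yaw": 0},
    {"x": 0, "y": 0, "z": 0, "yaw": 0},
    {"x": 0, "y": 0, "z": 0, "yaw": 0},
    {"x": 0, "y": 0, "z": 0, "yaw": 0},
  ],
  grip=-1,
)

```text
clock: 21.38
ee_pos: [454.2, -410.6, 35.2]
tool_rot: [0.0, 0.704, 0.71, -0.0]
wrist_force: [0.7, 0.2, 3.4]
gripper_width: 0.577
```

jog_arm(
  targets=[
    {"x": 0, "y": 0, "z": -0.4, "yaw": 0},
    {"x": 0, "y": 0, "z": -1.0, "yaw": 0},
    {"x": 0, "y": 0, "z": -1.7, "yaw": 0},
    {"x": 0, "y": 0, "z": -2.4, "yaw": 0},
    {"x": 0, "y": 0, "z": -3.0, "yaw": 0},
  ],
)

```text
clock: 21.8
ee_pos: [454.1, -410.4, 156.5]
tool_rot: [0.0, 0.704, 0.71, -0.0]
wrist_force: [-0.2, -0.2, -0.6]
gripper_width: 0.582
```

```bash
python3 to.py 565 -38 155 0;python3 - <<'E'
from meas import *
f=grab('wrist','w12.png')
# canister extents on the wrist? print box-interior blue
for o in blue(f,45,vmin=40): print(*o)
E
```

```text
units [9.285 2.855 0.034] yaw 0.1 | pos [ 454.1 -410.4  156.5] ang 0.5 F [-0.2 -0.2 -0.6] w 0.582 t 21.8
[283. 218.] 1548 [ 453.4 -412.4] [84.8 11. ] 0.5 [ 453.1 -412.6]
[283. 294.] 16708 [ 453.8 -482.3] [102.5 122.8] 0.3 [ 453.8 -476.2]
```

Case held. I'm placing it at (525,-45), off the canister's centreline, so the camera side of the gripper stays clear of the handle.

jog_arm(
  targets=[
    {"x": 0.6, "y": 0.12, "z": 0, "yaw": 0.1},
    {"x": 1.4, "y": 0.28, "z": 0, "yaw": 0.1},
    {"x": 2.3, "y": 0.46, "z": 0, "yaw": 0.1},
    {"x": 3.2, "y": 0.64, "z": 0, "yaw": 0.1},
    {"x": 4.1, "y": 0.82, "z": 0, "yaw": 0.1},
  ],
)

```text
clock: 22.27
ee_pos: [485.2, -244.4, 154.4]
tool_rot: [-0.0, 0.707, 0.707, -0.0]
wrist_force: [1.3, 0.3, -2.0]
gripper_width: 0.58
```

jog_arm(
  targets=[
    {"x": 0.9, "y": 0.18, "z": 0, "yaw": 0},
    {"x": 1.8, "y": 0.36, "z": 0, "yaw": 0},
    {"x": 2.7, "y": 0.54, "z": 0, "yaw": 0},
    {"x": 3.4, "y": 0.68, "z": 0, "yaw": 0},
    {"x": 3.9, "y": 0.78, "z": 0, "yaw": 0},
  ],
)

```text
clock: 22.68
ee_pos: [516.6, -87.5, 154.6]
tool_rot: [-0.0, 0.706, 0.708, 0.0]
wrist_force: [-1.2, -0.0, -1.2]
gripper_width: 0.577
```

```bash
python3 to.py 524.5 -45 38 0
```

```text
units [1.06  0.201 2.915] yaw 0.02 | pos [516.6 -87.5 154.6] ang 0.1 F [-1.2 -0.  -1.2] w 0.577 t 22.68
```

jog_arm(
  targets=[
    {"x": 0.5, "y": 0.1, "z": 0, "yaw": 0},
    {"x": 0.9, "y": 0.18, "z": 0, "yaw": 0},
    {"x": 1.0, "y": 0.2, "z": 0, "yaw": 0},
    {"x": 1.0, "y": 0.2, "z": 0, "yaw": 0},
    {"x": 1.0, "y": 0.2, "z": 0, "yaw": 0},
  ],
)

```text
clock: 23.1
ee_pos: [524.5, -50.6, 154.6]
tool_rot: [-0.0, 0.707, 0.707, -0.0]
wrist_force: [0.7, -0.3, -1.7]
gripper_width: 0.578
```

```bash
python3 to.py 524.5 -45 38 0; python3 -c "
from h import *
grab('wrist','w13.png');grab('side','s13.png')
a=cv2.imread('pics/s13.png')[160:320,180:340]; cv2.imwrite('pics/s13c.png',cv2.resize(a,None,fx=3,fy=3))"; python3 to.py 524.5 -45 38 0
```

```text
units [0.142 0.    2.916] yaw 0.0 | pos [524.5 -50.6 154.6] ang 0.0 F [ 0.7 -0.3 -1.7] w 0.578 t 23.1
units [ 0.152 -0.     2.918] yaw -0.01 | pos [524.5 -51.1 154.7] ang -0.06 F [-0.2 -0.1 -1.5] w 0.575 t 23.2
```

View pics/w13.png

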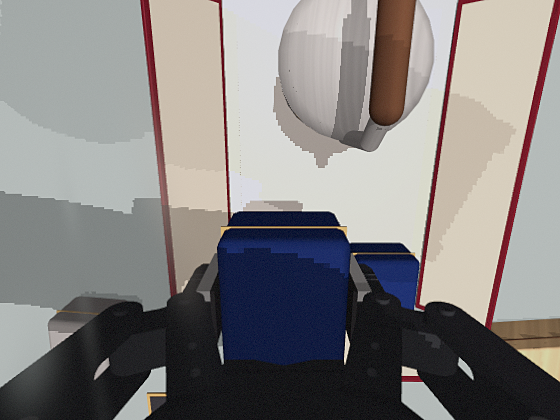

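View pics/s13c.png

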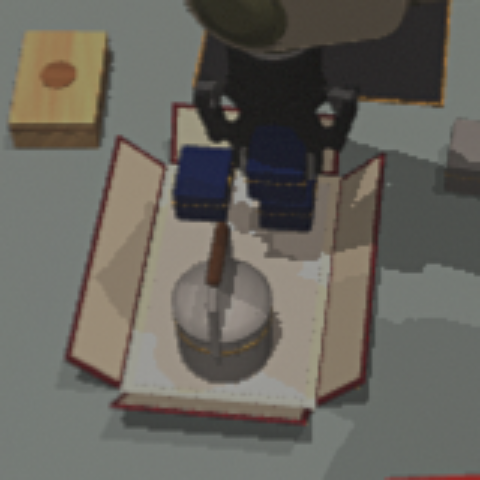

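The held case is over B; the target spot is clear. Moving +7 mm in y, then down.

jog_arm(
  targets=[
    {"x": 0.17, "y": 0, "z": 0.1, "yaw": 0},
    {"x": 0.17, "y": 0, "z": 0.5, "yaw": 0},
    {"x": 0.17, "y": 0, "z": 1.0, "yaw": 0},
    {"x": 0.17, "y": 0, "z": 1.4, "yaw": 0},
    {"x": 0.17, "y": 0, "z": 1.5, "yaw": 0},
  ],
)

```text
clock: 23.62
ee_pos: [523.3, -43.1, 92.3]
tool_rot: [-0.002, 0.707, 0.707, -0.001]
wrist_force: [-0.6, -0.1, -1.5]
gripper_width: 0.58
```

jog_arm(
  targets=[
    {"x": 0, "y": 0, "z": 0.2, "yaw": 0},
    {"x": 0, "y": 0, "z": 0.5, "yaw": 0},
    {"x": 0, "y": 0, "z": 0.8, "yaw": 0},
    {"x": 0, "y": 0, "z": 1.0, "yaw": 0},
    {"x": 0, "y": 0, "z": 1.0, "yaw": 0},
  ],
)

```text
clock: 24.03
ee_pos: [524.2, -43.3, 53.8]
tool_rot: [-0.001, 0.707, 0.707, -0.0]
wrist_force: [0.1, -0.4, -2.0]
gripper_width: 0.577
```

```bash
python3 to.py 524.5 -44.5 36 0
```

```text
units [-0.031  0.009  0.444] yaw -0.0 | pos [524.2 -43.3  53.8] ang -0.01 F [ 0.1 -0.4 -2. ] w 0.577 t 24.03
```

jog_arm(
  targets=[
    {"x": 0, "y": 0, "z": 0.08, "yaw": 0},
    {"x": 0, "y": 0, "z": 0.16, "yaw": 0},
    {"x": 0, "y": 0, "z": 0.24, "yaw": 0},
    {"x": 0, "y": 0, "z": 0.32, "yaw": 0},
    {"x": 0, "y": 0, "z": 0.36, "yaw": 0},
  ],
)

```text
clock: 24.45
ee_pos: [524.6, -43.3, 40.2]
tool_rot: [-0.0, 0.707, 0.707, -0.0]
wrist_force: [0.7, -0.1, -2.0]
gripper_width: 0.574
```

jog_arm(
  targets=[
    {"x": 0, "y": 0, "z": 0.03, "yaw": 0},
    {"x": 0, "y": 0, "z": 0.06, "yaw": 0},
    {"x": 0, "y": 0, "z": 0.06, "yaw": 0},
  ],
)

```text
clock: 24.7
ee_pos: [524.6, -43.3, 37.9]
tool_rot: [-0.0, 0.707, 0.707, -0.0]
wrist_force: [0.6, -0.1, -1.2]
gripper_width: 0.578
```

jog_arm(
  targets=[
    {"x": 0, "y": 0, "z": 0.02, "yaw": 0},
    {"x": 0, "y": 0, "z": 0.04, "yaw": 0},
    {"x": 0, "y": 0, "z": 0.04, "yaw": 0},
  ],
)

```text
clock: 24.95
ee_pos: [524.6, -43.3, 36.3]
tool_rot: [-0.0, 0.707, 0.707, -0.0]
wrist_force: [0.0, 0.2, -1.3]
gripper_width: 0.573
```

jog_arm(
  targets=[
    {"x": 0, "y": 0, "z": 0.01, "yaw": 0},
    {"x": 0, "y": 0, "z": 0.02, "yaw": 0},
    {"x": 0, "y": 0, "z": 0.02, "yaw": 0},
  ],
)

```text
clock: 25.2
ee_pos: [524.7, -43.3, 36.2]
tool_rot: [0.0, 0.707, 0.707, 0.0]
wrist_force: [-3.4, 0.2, 5.7]
gripper_width: 0.578
```

jog_arm(
  targets=[
    {"x": 0, "y": 0, "z": 0, "yaw": 0},
    {"x": 0, "y": 0, "z": 0, "yaw": 0},
    {"x": 0, "y": 0, "z": 0, "yaw": 0},
    {"x": 0, "y": 0, "z": 0, "yaw": 0},
  ],
  grip=0.45,
)

```text
clock: 25.53
ee_pos: [524.7, -43.3, 35.6]
tool_rot: [-0.0, 0.707, 0.707, 0.0]
wrist_force: [-0.4, 0.4, 0.2]
gripper_width: 0.725
```

jog_arm(
  targets=[
    {"x": 0, "y": 0, "z": -0.5, "yaw": 0},
    {"x": 0, "y": 0, "z": -1.2, "yaw": 0},
    {"x": 0, "y": 0, "z": -2.0, "yaw": 0},
    {"x": 0, "y": 0, "z": -2.8, "yaw": 0},
    {"x": 0, "y": 0, "z": -3.4, "yaw": 0},
  ],
)

```text
clock: 25.95
ee_pos: [525.0, -43.4, 174.2]
tool_rot: [0.001, 0.707, 0.707, 0.001]
wrist_force: [0.2, -0.7, 0.4]
gripper_width: 0.728
```

```bash
python3 - <<'E'
from meas import *
f=grab('wrist','w14.png')
for o in blue(f,46,vmin=40): print(*o)
f=grab('side','s14.png')
a=cv2.imread('pics/s14.png')[160:320,180:340]; cv2.imwrite('pics/s14c.png',cv2.resize(a,None,fx=3,fy=3))
print(onz(f,[(218,268)],0))
E
python3 to.py 390 -60 160 0
```

```text
[282. 209.] 4483 [523.7 -44.3] [61.2 48.6] 89.8 [523.7 -43.4]
[372. 247.] 194 [596.9 -75.7] [40.5  5.3] 0.0 [597.  -75.9]
[282. 285.] 3599 [ 523.4 -111.5] [60.9 48.5] 89.9 [ 523.5 -110.9]
[393. 267.] 747 [618.3 -94.1] [22.1 48.2] 43.8 [616.1 -94.2]
[350. 303.] 230 [ 580.2 -115.6] [ 9.4 61.2] 9.8 [ 582.4 -127.9]
[[667.80839552  34.44663764   0.        ]]
units [-0.405 -3.408  0.364] yaw 0.0 | pos [526.2 -43.7 175.5] ang 0.01 F [-0.4 -0.2 -0.1] w 0.726 t 26.05
```

View pics/s14c.png

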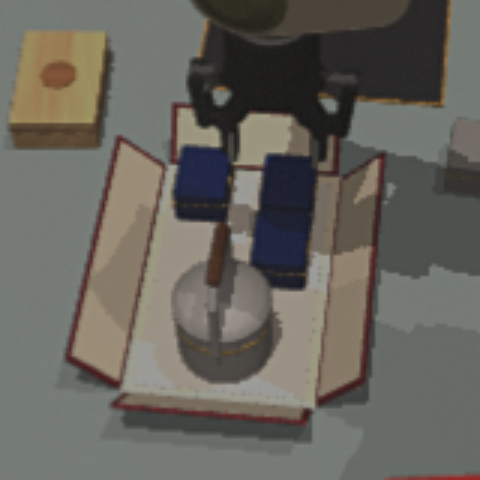

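View pics/w14.png

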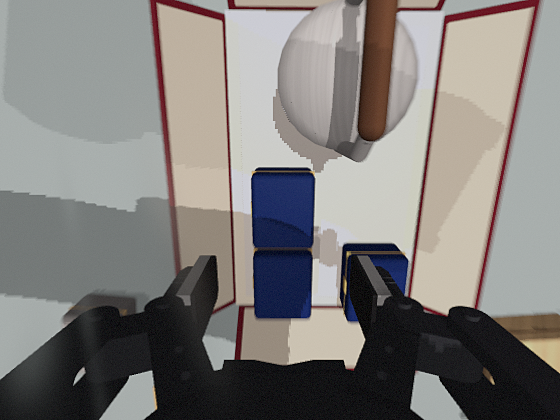

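All three cases lie flat and separate, with the canister beside them. Next the walls. I'll check what else stands near the pushing zones.

```bash
python3 - <<'E'
from h import *
f=grab('side')
for n,p,z in [('stock1',(339,210),42),('pen0',(309,322),5),('pen1',(365,320),5),('handset',(365,372),20),('stock2',(166,345),42),('cone',(165,275),0),('wood',(199,185),40)]: print(n,onz(f,[p],z)[0].round())
E
python3 to.py 400 -44 175 0
```

```text
stock1 [ 351. -163.   42.]
pen0 [414. 176.   5.]
pen1 [275. 159.   5.]
handset [277. 302.  20.]
stock2 [744. 289.  42.]
cone [806.  70.   0.]
wood [ 767. -227.   40.]
units [-0.012 -3.131 -0.059] yaw 0.0 | pos [525.2 -43.5 173.1] ang 0.0 F [-1.1  0.1 -0.8] w 0.725 t 26.1
```

jog_arm(
  targets=[
    {"x": 0, "y": -3.1, "z": -0.2, "yaw": 0},
    {"x": 0, "y": -3.1, "z": -0.2, "yaw": 0},
    {"x": 0, "y": -3.1, "z": -0.2, "yaw": 0},
    {"x": 0, "y": -3.1, "z": -0.2, "yaw": 0},
    {"x": 0, "y": -3.1, "z": -0.2, "yaw": 0},
  ],
  grip=-1,
)

```text
clock: 26.52
ee_pos: [399.1, -43.1, 178.9]
tool_rot: [-0.001, 0.707, 0.707, -0.0]
wrist_force: [1.0, -0.9, 0.8]
gripper_width: 0.013
```

```bash
python3 to.py 400 -44 55 0
```

```text
units [-0.025  0.026  3.098] yaw -0.01 | pos [399.1 -43.1 178.9] ang -0.05 F [ 1.  -0.9  0.8] w 0.013 t 26.52
```

jog_arm(
  targets=[
    {"x": 0, "y": 0, "z": 0.8, "yaw": 0},
    {"x": 0, "y": 0, "z": 1.6, "yaw": 0},
    {"x": 0, "y": 0, "z": 2.4, "yaw": 0},
    {"x": 0, "y": 0, "z": 3.0, "yaw": 0},
    {"x": 0, "y": 0, "z": 3.0, "yaw": 0},
  ],
)

```text
clock: 26.93
ee_pos: [399.1, -42.6, 55.6]
tool_rot: [-0.004, 0.707, 0.707, -0.002]
wrist_force: [-0.5, 0.3, 0.2]
gripper_width: -0.007
```

jog_arm(
  targets=[
    {"x": 0, "y": 0.3, "z": 0, "yaw": 0},
    {"x": 0, "y": 0.6, "z": 0, "yaw": 0},
    {"x": 0, "y": 0.8, "z": 0, "yaw": 0},
    {"x": 0, "y": 1.0, "z": 0, "yaw": 0},
    {"x": 0, "y": 1.0, "z": 0, "yaw": 0},
  ],
)

```text
clock: 27.35
ee_pos: [442.3, -43.6, 60.2]
tool_rot: [0.001, 0.707, 0.707, 0.001]
wrist_force: [-0.1, 0.1, -0.1]
gripper_width: 0.004
```

```bash
python3 to.py 461 -44 55 0;python3 -c "
from h import *
grab('side','s15.png')
a=cv2.imread('pics/s15.png')[160:320,180:340]; cv2.imwrite('pics/s15c.png',cv2.resize(a,None,fx=3,fy=3))"
```

```text
units [-0.011  0.467  0.13 ] yaw 0.0 | pos [442.3 -43.6  60.2] ang 0.02 F [-0.1  0.1 -0.1] w 0.004 t 27.35
```

View pics/s15c.png

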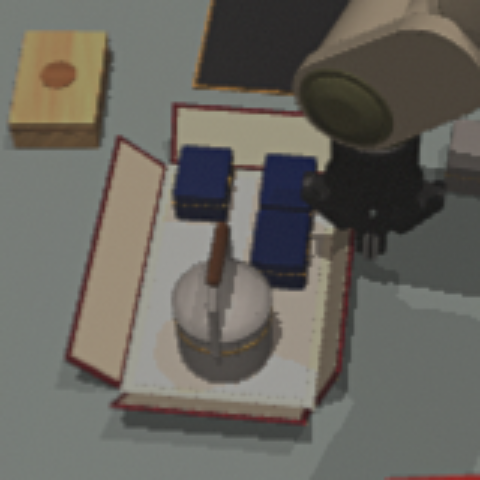

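The near wall is coming up. Continuing in small steps.

jog_arm(
  targets=[
    {"x": 0, "y": 0.1, "z": 0.05, "yaw": 0},
    {"x": 0, "y": 0.2, "z": 0.1, "yaw": 0},
    {"x": 0, "y": 0.3, "z": 0.1, "yaw": 0},
    {"x": 0, "y": 0.35, "z": 0.1, "yaw": 0},
    {"x": 0, "y": 0.35, "z": 0.1, "yaw": 0},
  ],
)

```text
clock: 27.82
ee_pos: [455.1, -43.4, 55.6]
tool_rot: [0.0, 0.707, 0.707, 0.0]
wrist_force: [0.0, -1.1, -0.6]
gripper_width: 0.002
```

```bash
cat > snap.py <<'E'
import sys
from h import *
t=sys.argv[1]
fs=[grab(n,f'{n}_{t}.png') for n in('scene','side')]
a=fs[0]['color'][180:310,200:340];b=fs[1]['color'][175:305,190:330]
cv2.imwrite(f'pics/z{t}.png',cv2.cvtColor(cv2.resize(np.hstack([a,b]),None,fx=2.8,fy=2.8,interpolation=cv2.INTER_CUBIC),cv2.COLOR_RGB2BGR))
E
python3 snap.py 16;  python3 to.py 461 -44 55 0
```

```text
units [-0.016  0.156  0.015] yaw 0.0 | pos [454.8 -43.4  55.6] ang 0.0 F [ 0.2 -0.5 -0.9] w 0.001 t 27.92
```

View pics/z16.png

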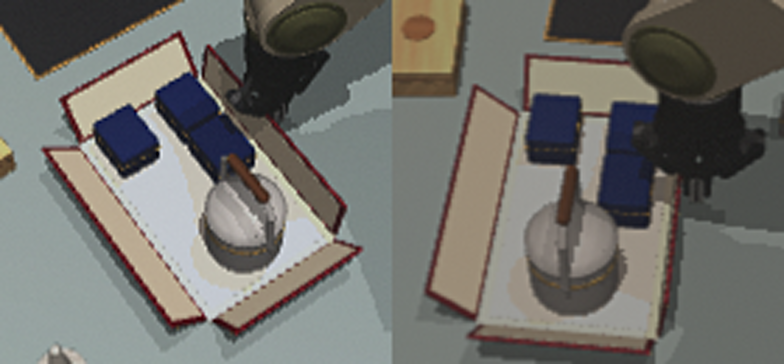

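```bash
cat >> h.py <<'E'
def onaxis(f,px,ax,v):
    o,d=rays(f,px); return o+d*((v-o[ax])/d[:,ax])[:,None]
E
python3 - <<'E'
from h import *
f=robot.grab_frame('scene')
g=[(345/2.8+200,209/2.8+180)]
print(onaxis(f,g,1,101.5).round(1))
a=f['color'][225:285,295:345]; cv2.imwrite('pics/q.png',cv2.cvtColor(cv2.resize(a,None,fx=10,fy=10,interpolation=cv2.INTER_CUBIC),cv2.COLOR_RGB2BGR))
# expected pixel of left top end for angles
for th in(1.2,1.35,1.5,1.57): print(th,((proj(f,[480-61*np.cos(th),101.5,4+61*np.sin(th)])-[295,225])*10).round())
E
```

```text
[[471.6 101.5  52.7]]
1.2 [[321. 260.]]
1.35 [[299. 271.]]
1.5 [[276. 284.]]
1.57 [[264. 292.]]
```

View pics/q.png

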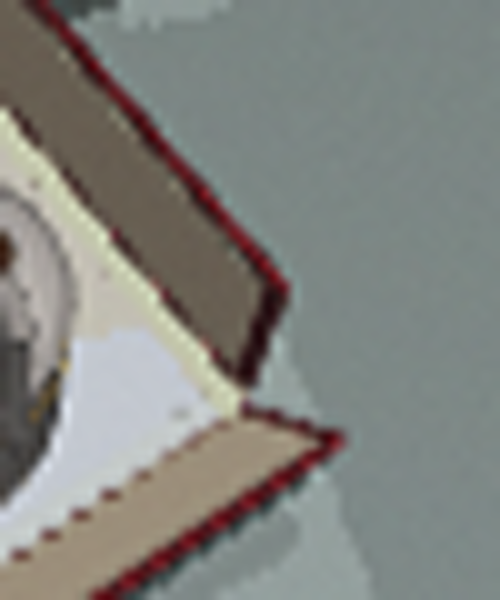

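Edge corner at crop (285,290), so about 1.45 rad. Going 6 mm more, in small steps.

jog_arm(
  targets=[
    {"x": 0, "y": 0.03, "z": 0, "yaw": 0},
    {"x": 0, "y": 0.06, "z": 0, "yaw": 0},
    {"x": 0, "y": 0.09, "z": 0, "yaw": 0},
    {"x": 0, "y": 0.09, "z": 0, "yaw": 0},
  ],
)

```text
clock: 28.3
ee_pos: [458.4, -43.3, 55.7]
tool_rot: [0.0, 0.707, 0.707, 0.0]
wrist_force: [-0.2, -0.2, 0.3]
gripper_width: 0.002
```

jog_arm(
  targets=[
    {"x": 0, "y": 0.03, "z": 0, "yaw": 0},
    {"x": 0, "y": 0.06, "z": 0, "yaw": 0},
    {"x": 0, "y": 0.06, "z": 0, "yaw": 0},
  ],
)

```text
clock: 28.55
ee_pos: [460.8, -43.3, 55.6]
tool_rot: [0.0, 0.707, 0.707, 0.0]
wrist_force: [-0.1, 1.8, -0.6]
gripper_width: -0.001
```

```bash
python3 to.py 463 -44 55 0
python3 - <<'E'
from h import *
f=robot.grab_frame('scene')
a=f['color'][225:285,295:345]; cv2.imwrite('pics/q2.png',cv2.cvtColor(cv2.resize(a,None,fx=10,fy=10,interpolation=cv2.INTER_CUBIC),cv2.COLOR_RGB2BGR))
E
```

```text
units [-0.017  0.054  0.015] yaw 0.0 | pos [460.8 -43.3  55.6] ang 0.0 F [-0.1  1.8 -0.6] w -0.001 t 28.55
```

View pics/q2.png

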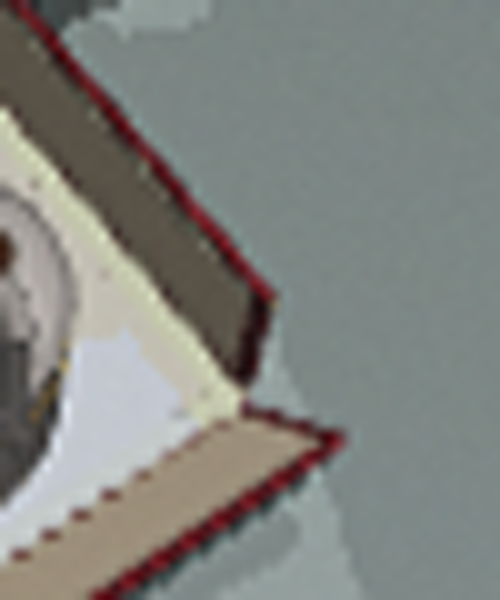

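jog_arm(
  targets=[
    {"x": 0, "y": 0.02, "z": 0, "yaw": 0},
    {"x": 0, "y": 0.04, "z": 0, "yaw": 0},
    {"x": 0, "y": 0.04, "z": 0, "yaw": 0},
  ],
)

```text
clock: 28.85
ee_pos: [462.4, -43.3, 55.6]
tool_rot: [0.0, 0.707, 0.707, 0.0]
wrist_force: [0.2, 0.2, -0.2]
gripper_width: -0.003
```

jog_arm(
  targets=[
    {"x": 0, "y": 0.02, "z": 0, "yaw": 0},
    {"x": 0, "y": 0.03, "z": 0, "yaw": 0},
    {"x": 0, "y": 0.03, "z": 0, "yaw": 0},
  ],
)

```text
clock: 29.1
ee_pos: [463.5, -43.3, 55.6]
tool_rot: [0.0, 0.707, 0.707, 0.0]
wrist_force: [-0.6, 0.3, 0.2]
gripper_width: -0.003
```

Near wall now about 1.57, with no stop force. Backing off, then going to the right wall.

jog_arm(
  targets=[
    {"x": 0, "y": -0.5, "z": 0, "yaw": 0},
    {"x": 0, "y": -1.0, "z": -0.5, "yaw": 0},
    {"x": 0, "y": -1.2, "z": -1.5, "yaw": 0},
    {"x": 0, "y": -1.2, "z": -2.4, "yaw": 0},
    {"x": 0, "y": -1.2, "z": -2.4, "yaw": 0},
  ],
)

```text
clock: 29.52
ee_pos: [417.7, -44.2, 157.3]
tool_rot: [0.005, 0.707, 0.707, 0.002]
wrist_force: [2.7, -0.7, 0.7]
gripper_width: 0.002
```

```bash
python3 to.py 565 -225 155 0; python3 snap.py 17
```

```text
units [-4.519  3.682  0.112] yaw 0.0 | pos [417.7 -44.2 157.3] ang 0.0 F [ 2.7 -0.7  0.7] w 0.002 t 29.52
```

View pics/z17.png

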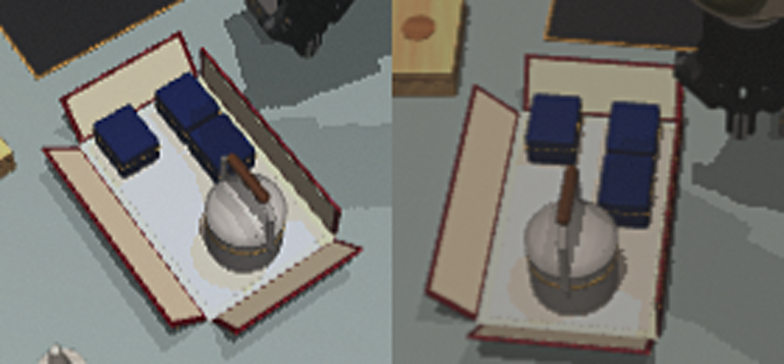

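Near wall upright. Going to the right wall.

jog_arm(
  targets=[
    {"x": -4.6, "y": 3.7, "z": 0, "yaw": 0},
    {"x": -4.6, "y": 3.7, "z": 0, "yaw": 0},
    {"x": -4.6, "y": 3.7, "z": 0, "yaw": 0},
    {"x": -4.6, "y": 3.7, "z": 0, "yaw": 0},
    {"x": -4.6, "y": 3.7, "z": 0, "yaw": 0},
  ],
)

```text
clock: 30.03
ee_pos: [546.6, -207.1, 149.7]
tool_rot: [-0.001, 0.707, 0.707, -0.0]
wrist_force: [0.3, 0.4, 0.7]
gripper_width: 0.004
```

```bash
python3 to.py 565 -228 155 0
```

```text
units [-0.523  0.46  -0.134] yaw -0.0 | pos [ 546.6 -207.1  149.7] ang -0.01 F [0.3 0.4 0.7] w 0.004 t 30.03
```

jog_arm(
  targets=[
    {"x": -0.5, "y": 0.46, "z": 0, "yaw": 0},
    {"x": -0.5, "y": 0.46, "z": 0, "yaw": 0},
    {"x": -0.5, "y": 0.46, "z": 0, "yaw": 0},
    {"x": -0.5, "y": 0.46, "z": 0, "yaw": 0},
  ],
)

```text
clock: 30.37
ee_pos: [563.8, -224.9, 150.1]
tool_rot: [-0.001, 0.707, 0.707, -0.0]
wrist_force: [-0.5, -0.5, 0.3]
gripper_width: -0.004
```

jog_arm(
  targets=[
    {"x": 0, "y": 0, "z": 0.7, "yaw": 0},
    {"x": 0, "y": 0, "z": 1.4, "yaw": 0},
    {"x": 0, "y": 0, "z": 2.0, "yaw": 0},
    {"x": 0, "y": 0, "z": 2.45, "yaw": 0},
    {"x": 0, "y": 0, "z": 2.45, "yaw": 0},
  ],
)

```text
clock: 30.78
ee_pos: [562.2, -223.5, 49.9]
tool_rot: [-0.004, 0.707, 0.707, -0.001]
wrist_force: [-0.4, 1.3, -0.7]
gripper_width: -0.006
```

```bash
python3 to.py 565 -180 55 0; python3 snap.py 18
```

```text
units [ 1.089  0.07  -0.124] yaw 0.01 | pos [ 562.2 -223.5   49.9] ang 0.05 F [-0.4  1.3 -0.7] w -0.006 t 30.78
```

View pics/z18.png

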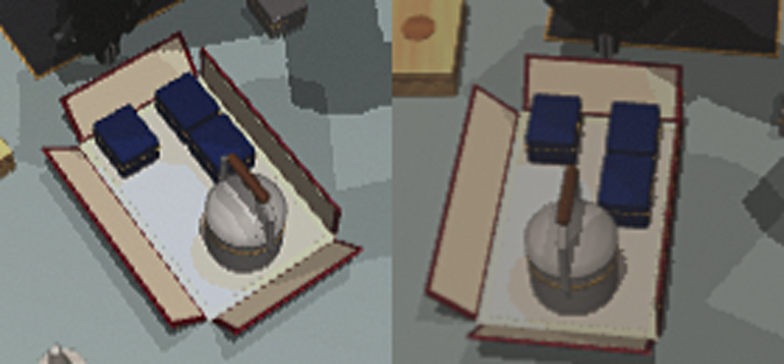

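The closed fingers are outside the right wall at (110,50), wall untouched. Pushing +y.

jog_arm(
  targets=[
    {"x": 0.3, "y": 0, "z": 0, "yaw": 0},
    {"x": 0.6, "y": 0, "z": 0, "yaw": 0},
    {"x": 0.85, "y": 0, "z": 0, "yaw": 0},
    {"x": 1.0, "y": 0, "z": 0, "yaw": 0},
    {"x": 1.0, "y": 0, "z": 0, "yaw": 0},
  ],
)

```text
clock: 31.3
ee_pos: [564.6, -183.9, 54.2]
tool_rot: [0.0, 0.706, 0.708, 0.0]
wrist_force: [-0.0, 0.4, -0.4]
gripper_width: -0.004
```

jog_arm(
  targets=[
    {"x": 0.06, "y": 0, "z": 0, "yaw": 0},
    {"x": 0.12, "y": 0, "z": 0, "yaw": 0},
    {"x": 0.12, "y": 0, "z": 0, "yaw": 0},
  ],
)

```text
clock: 31.55
ee_pos: [564.4, -180.7, 53.6]
tool_rot: [-0.0, 0.707, 0.707, 0.0]
wrist_force: [-0.6, 0.5, -0.3]
gripper_width: 0.001
```

```bash
python3 to.py 565 -169 55 0; python3 snap.py 19;python3 to.py 565 -169 55 0
```

```text
units [ 0.292  0.015 -0.035] yaw -0.0 | pos [ 564.4 -180.7   53.6] ang -0.0 F [-0.6  0.5 -0.3] w 0.001 t 31.55
units [ 0.297  0.018 -0.039] yaw -0.0 | pos [ 564.3 -180.9   53.4] ang -0.01 F [ 0.  -0.5  0.6] w -0.004 t 31.65
```

View pics/z19.png

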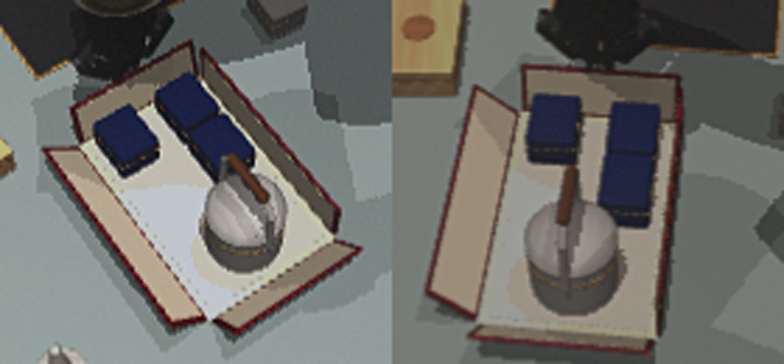

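Right wall is rising. Continuing, with the expected corner pixels per angle as a gauge.

jog_arm(
  targets=[
    {"x": 0.06, "y": 0, "z": 0, "yaw": 0},
    {"x": 0.12, "y": 0, "z": 0, "yaw": 0},
    {"x": 0.18, "y": 0, "z": 0, "yaw": 0},
    {"x": 0.22, "y": 0, "z": 0, "yaw": 0},
    {"x": 0.22, "y": 0, "z": 0, "yaw": 0},
  ],
)

```text
clock: 32.07
ee_pos: [564.4, -171.7, 53.6]
tool_rot: [-0.0, 0.707, 0.707, 0.0]
wrist_force: [0.6, 0.0, 0.0]
gripper_width: 0.005
```

```bash
python3 snap.py 20;python3 to.py 565 -169 55 0
cat > gauge.py <<'E'
from h import *
S=robot.grab_frame('scene');D=robot.grab_frame('side')
cx,cy=565,-25.5
def P(w,th,e):
    c,s=61*np.cos(th),4+61*np.sin(th)
    return {'near':[cx-85-c,cy+127*e,s],'far':[cx+85+c,cy+127*e,s],'left':[cx+82*e,cy+130+c,s],'right':[cx+82*e,cy-130-c,s]}[w]
if __name__=='__main__':
  import sys
  for w in sys.argv[1:]:
    for e in(-1,1):
      for th in(1.2,1.35,1.43,1.5,1.57,1.6):
        p=P(w,th,e); print(w,e,th,'scene crop',((proj(S,p)-[200,180])*2.8).round()[0],'side crop',((proj(D,p)-[190,175])*2.8+[392,0]).round()[0])
E
python3 gauge.py right
```

```text
units [ 0.071  0.017 -0.038] yaw 0.0 | pos [ 564.3 -171.8   53.5] ang 0.01 F [ 0.7 -0.5  0.4] w -0.002 t 32.17
right -1 1.2 scene crop [185.  34.] side crop [680.  67.]
right -1 1.35 scene crop [190.  37.] side crop [679.  71.]
right -1 1.43 scene crop [192.  40.] side crop [679.  74.]
right -1 1.5 scene crop [194.  42.] side crop [678.  77.]
right -1 1.57 scene crop [196.  44.] side crop [678.  80.]
right -1 1.6 scene crop [197.  45.] side crop [678.  82.]
right 1 1.2 scene crop [ 64. 103.] side crop [520.  56.]
right 1 1.35 scene crop [ 68. 107.] side crop [518.  61.]
right 1 1.43 scene crop [ 70. 110.] side crop [518.  64.]
right 1 1.5 scene crop [ 72. 113.] side crop [517.  67.]
right 1 1.57 scene crop [ 74. 115.] side crop [516.  70.]
right 1 1.6 scene crop [ 75. 116.] side crop [516.  71.]
```

View pics/z20.png

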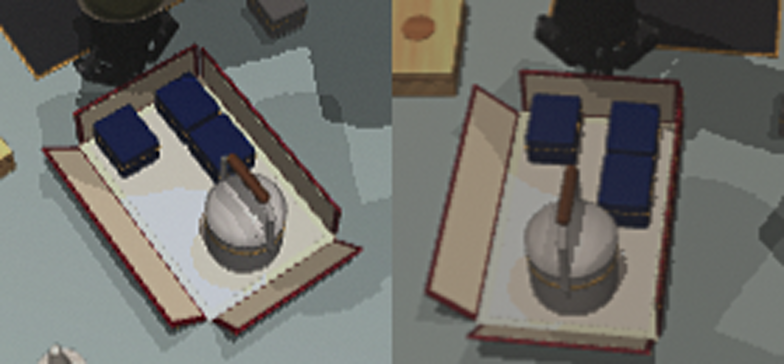

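jog_arm(
  targets=[
    {"x": 0.02, "y": 0, "z": 0, "yaw": 0},
    {"x": 0.04, "y": 0, "z": 0, "yaw": 0},
    {"x": 0.04, "y": 0, "z": 0, "yaw": 0},
  ],
)

```text
clock: 32.52
ee_pos: [564.4, -170.4, 53.6]
tool_rot: [-0.0, 0.707, 0.707, -0.0]
wrist_force: [0.3, -1.3, 0.1]
gripper_width: -0.002
```

jog_arm(
  targets=[
    {"x": 0.02, "y": 0, "z": 0, "yaw": 0},
    {"x": 0.03, "y": 0, "z": 0, "yaw": 0},
    {"x": 0.03, "y": 0, "z": 0, "yaw": 0},
  ],
)

```text
clock: 32.77
ee_pos: [564.4, -169.2, 53.6]
tool_rot: [0.0, 0.707, 0.707, -0.0]
wrist_force: [0.5, -0.6, 0.7]
gripper_width: 0.002
```

```bash
python3 snap.py 21
```

```text
(no output)
```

View pics/z21.png

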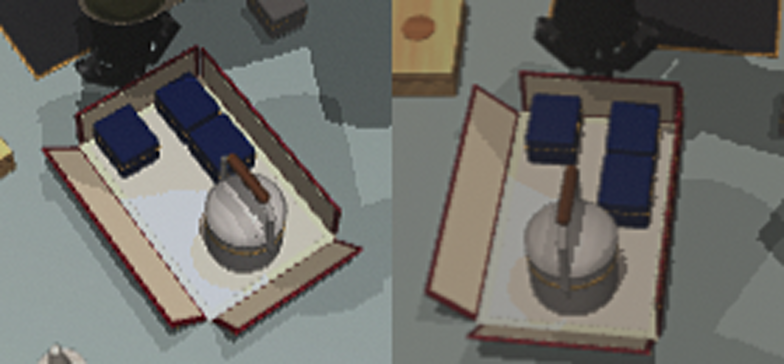

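Right wall corners meet the near wall's end, so it's upright. On to the far wall.

jog_arm(
  targets=[
    {"x": -0.5, "y": 0, "z": 0, "yaw": 0},
    {"x": -1.0, "y": 0, "z": -0.5, "yaw": 0},
    {"x": -1.1, "y": 0, "z": -1.5, "yaw": 0},
    {"x": -1.1, "y": 0, "z": -2.4, "yaw": 0},
    {"x": -1.1, "y": 0, "z": -2.4, "yaw": 0},
  ],
)

```text
clock: 33.28
ee_pos: [566.8, -214.9, 156.8]
tool_rot: [0.006, 0.707, 0.707, 0.001]
wrist_force: [0.8, -0.3, 0.7]
gripper_width: 0.001
```

```bash
python3 to.py 725 -44 150 0
```

```text
units [4.276 3.952 0.186] yaw -0.0 | pos [ 566.8 -214.9  156.8] ang -0.02 F [ 0.8 -0.3  0.7] w 0.001 t 33.28
```

jog_arm(
  targets=[
    {"x": 4.25, "y": 4.0, "z": 0, "yaw": 0},
    {"x": 4.25, "y": 4.0, "z": 0, "yaw": 0},
    {"x": 4.25, "y": 4.0, "z": 0, "yaw": 0},
    {"x": 4.25, "y": 4.0, "z": 0, "yaw": 0},
    {"x": 4.25, "y": 4.0, "z": 0, "yaw": 0},
  ],
)

```text
clock: 33.7
ee_pos: [708.2, -59.6, 149.5]
tool_rot: [-0.0, 0.707, 0.707, 0.0]
wrist_force: [0.8, -1.3, 0.3]
gripper_width: -0.001
```

```bash
python3 to.py 725 -44 150 0
```

```text
units [ 0.389  0.42  -0.013] yaw 0.0 | pos [708.2 -59.6 149.5] ang 0.01 F [ 0.8 -1.3  0.3] w -0.001 t 33.7
```

jog_arm(
  targets=[
    {"x": 0.35, "y": 0.4, "z": 0, "yaw": 0},
    {"x": 0.35, "y": 0.4, "z": 0, "yaw": 0},
    {"x": 0.35, "y": 0.4, "z": 0, "yaw": 0},
    {"x": 0.35, "y": 0.4, "z": 0, "yaw": 0},
  ],
)

```text
clock: 34.03
ee_pos: [722.8, -48.0, 149.2]
tool_rot: [-0.0, 0.707, 0.707, -0.0]
wrist_force: [0.1, -0.9, 0.0]
gripper_width: 0.005
```

```bash
python3 to.py 725 -44 55 0;python3 snap.py 22; python3 gauge.py far
```

```text
units [0.1   0.058 2.355] yaw -0.0 | pos [722.8 -48.  149.2] ang -0.02 F [ 0.1 -0.9  0. ] w 0.005 t 34.03
far -1 1.2 scene crop [ 56. 130.] side crop [492.  73.]
far -1 1.35 scene crop [ 63. 125.] side crop [500.  72.]
far -1 1.43 scene crop [ 66. 123.] side crop [505.  72.]
far -1 1.5 scene crop [ 70. 120.] side crop [509.  72.]
far -1 1.57 scene crop [ 73. 118.] side crop [513.  72.]
far -1 1.6 scene crop [ 74. 118.] side crop [515.  72.]
far 1 1.2 scene crop [190. 308.] side crop [446. 284.]
far 1 1.35 scene crop [197. 303.] side crop [456. 283.]
far 1 1.43 scene crop [201. 300.] side crop [461. 283.]
far 1 1.5 scene crop [205. 297.] side crop [465. 283.]
far 1 1.57 scene crop [208. 295.] side crop [470. 283.]
far 1 1.6 scene crop [209. 294.] side crop [472. 283.]
```

View pics/z22.png

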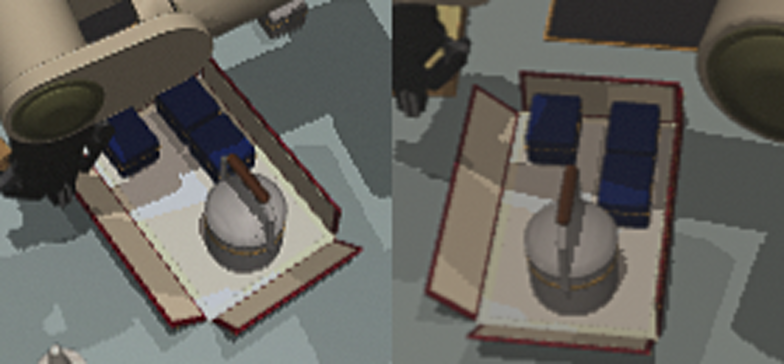

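jog_arm(
  targets=[
    {"x": 0.05, "y": 0.08, "z": 0.6, "yaw": 0},
    {"x": 0.05, "y": 0.08, "z": 1.2, "yaw": 0},
    {"x": 0.05, "y": 0.08, "z": 1.8, "yaw": 0},
    {"x": 0.05, "y": 0.08, "z": 2.3, "yaw": 0},
    {"x": 0.05, "y": 0.08, "z": 2.3, "yaw": 0},
  ],
)

```text
clock: 34.65
ee_pos: [724.1, -45.7, 52.9]
tool_rot: [-0.003, 0.707, 0.707, -0.002]
wrist_force: [-1.0, -0.3, -1.3]
gripper_width: 0.004
```

```bash
python3 to.py 690 -44 55 0;python3 snap.py 23
```

```text
units [ 0.043 -0.853 -0.045] yaw -0.01 | pos [724.1 -45.7  52.9] ang -0.05 F [-1.  -0.3 -1.3] w 0.004 t 34.65
```

View pics/z23.png

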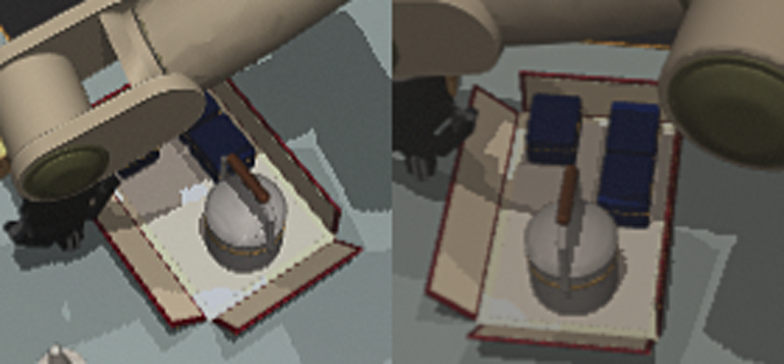

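Fingers are outside the far wall. Pushing -x.

jog_arm(
  targets=[
    {"x": 0, "y": -0.3, "z": 0, "yaw": 0},
    {"x": 0, "y": -0.6, "z": 0, "yaw": 0},
    {"x": 0, "y": -0.85, "z": 0, "yaw": 0},
    {"x": 0, "y": -1.1, "z": 0, "yaw": 0},
    {"x": 0, "y": -1.1, "z": 0, "yaw": 0},
  ],
)

```text
clock: 35.17
ee_pos: [687.5, -46.4, 67.3]
tool_rot: [0.009, 0.707, 0.707, 0.006]
wrist_force: [1.6, 0.4, 1.1]
gripper_width: -0.005
```

jog_arm(
  targets=[
    {"x": 0, "y": -0.05, "z": 0, "yaw": 0},
    {"x": 0, "y": -0.1, "z": 0, "yaw": 0},
    {"x": 0, "y": -0.1, "z": 0, "yaw": 0},
  ],
)

```text
clock: 35.42
ee_pos: [678.4, -45.8, 58.6]
tool_rot: [0.0, 0.707, 0.707, 0.0]
wrist_force: [0.7, 0.2, 0.2]
gripper_width: -0.0
```

```bash
python3 to.py 667 -44 55 0;python3 snap.py 24
```

```text
units [ 0.044 -0.285  0.089] yaw -0.0 | pos [678.4 -45.8  58.6] ang -0.01 F [0.7 0.2 0.2] w -0.0 t 35.42
```

View pics/z24.png

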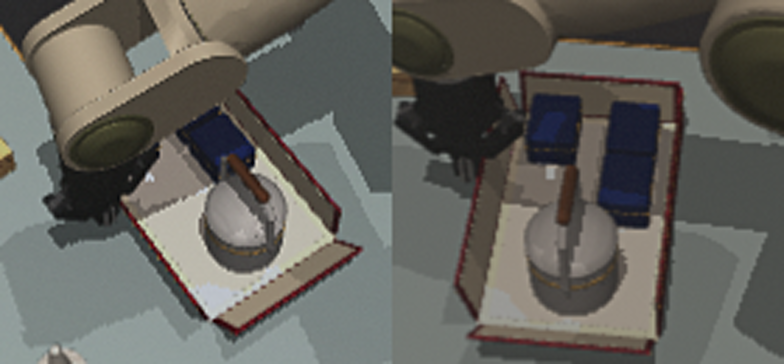

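Corner at side (457,284), about 1.37 rad. Another 11 mm, slowly.

jog_arm(
  targets=[
    {"x": 0, "y": -0.05, "z": 0.03, "yaw": 0},
    {"x": 0, "y": -0.1, "z": 0.05, "yaw": 0},
    {"x": 0, "y": -0.15, "z": 0.05, "yaw": 0},
    {"x": 0, "y": -0.2, "z": 0.05, "yaw": 0},
    {"x": 0, "y": -0.2, "z": 0.05, "yaw": 0},
  ],
)

```text
clock: 35.93
ee_pos: [669.9, -45.5, 55.4]
tool_rot: [-0.0, 0.707, 0.707, -0.0]
wrist_force: [-0.3, 0.2, -0.0]
gripper_width: -0.003
```

jog_arm(
  targets=[
    {"x": 0, "y": -0.02, "z": 0, "yaw": 0},
    {"x": 0, "y": -0.04, "z": 0, "yaw": 0},
    {"x": 0, "y": -0.04, "z": 0, "yaw": 0},
  ],
)

```text
clock: 36.18
ee_pos: [668.7, -45.5, 55.6]
tool_rot: [-0.0, 0.707, 0.707, -0.0]
wrist_force: [-0.2, 0.8, -0.6]
gripper_width: 0.006
```

jog_arm(
  targets=[
    {"x": 0, "y": -0.02, "z": 0, "yaw": 0},
    {"x": 0, "y": -0.03, "z": 0, "yaw": 0},
    {"x": 0, "y": -0.03, "z": 0, "yaw": 0},
  ],
)

```text
clock: 36.43
ee_pos: [667.5, -45.5, 55.6]
tool_rot: [-0.0, 0.707, 0.707, 0.0]
wrist_force: [1.3, 1.2, 1.0]
gripper_width: 0.001
```

```bash
python3 to.py 667 -44 55 0;python3 snap.py 25
```

```text
units [ 0.038 -0.014  0.016] yaw 0.0 | pos [667.5 -45.5  55.6] ang 0.0 F [1.3 1.2 1. ] w 0.001 t 36.43
```

View pics/z25.png

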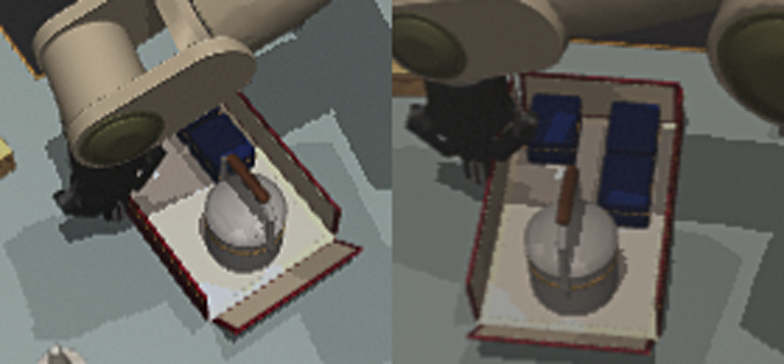

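Corner now at (468,282), about 1.54. One more millimetre, then retreat and rise.

jog_arm(
  targets=[
    {"x": 0, "y": -0.02, "z": 0, "yaw": 0},
    {"x": 0, "y": -0.03, "z": 0, "yaw": 0},
    {"x": 0, "y": -0.03, "z": 0, "yaw": 0},
  ],
)

```text
clock: 36.78
ee_pos: [666.3, -45.5, 55.6]
tool_rot: [0.0, 0.707, 0.707, 0.0]
wrist_force: [1.2, 1.1, 0.5]
gripper_width: 0.001
```

jog_arm(
  targets=[
    {"x": 0, "y": 0.4, "z": 0, "yaw": 0},
    {"x": 0, "y": 0.9, "z": -0.3, "yaw": 0},
    {"x": 0, "y": 1.0, "z": -1.2, "yaw": 0},
    {"x": 0, "y": 1.0, "z": -2.2, "yaw": 0},
    {"x": 0, "y": 1.0, "z": -3.2, "yaw": 0},
  ],
)

```text
clock: 37.2
ee_pos: [706.0, -45.5, 184.3]
tool_rot: [-0.001, 0.707, 0.707, -0.001]
wrist_force: [0.2, -0.4, 0.3]
gripper_width: -0.001
```

jog_arm(
  targets=[
    {"x": 0, "y": 0, "z": -0.8, "yaw": 0},
    {"x": 0, "y": 0, "z": -0.8, "yaw": 0},
    {"x": 0, "y": 0, "z": -0.8, "yaw": 0},
  ],
)

```text
clock: 37.45
ee_pos: [706.7, -45.7, 217.5]
tool_rot: [0.001, 0.707, 0.707, 0.001]
wrist_force: [0.1, -0.1, -0.4]
gripper_width: -0.004
```

```bash
python3 to.py 640 240 210 0;python3 snap.py 26
```

```text
units [ 7.142 -1.668  0.175] yaw 0.0 | pos [706.7 -45.7 217.5] ang 0.0 F [ 0.1 -0.1 -0.4] w -0.004 t 37.45
```

View pics/z26.png

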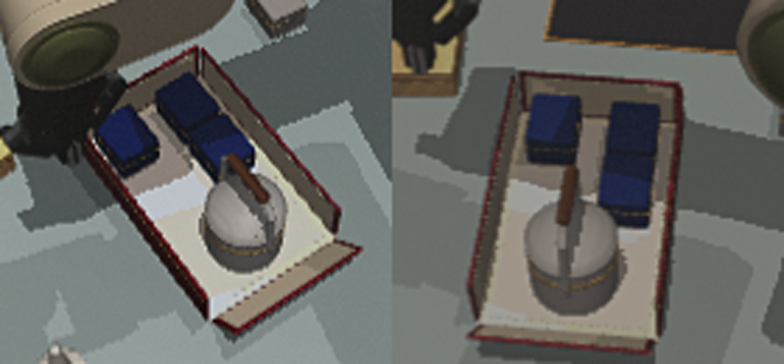

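Three walls are upright; far corner at (470,282), about 1.57. For the left wall I'll use the back of an opened finger, turned 90°, so the gripper body stays outside, away from the canister.

jog_arm(
  targets=[
    {"x": 7.1, "y": -3.5, "z": 0, "yaw": 0},
    {"x": 7.1, "y": -3.5, "z": 0, "yaw": -2},
    {"x": 7.1, "y": -3.5, "z": 0, "yaw": -4},
    {"x": 7.1, "y": -3.5, "z": 0, "yaw": -5},
    {"x": 7.1, "y": -3.5, "z": 0, "yaw": -6},
  ],
)

```text
clock: 37.97
ee_pos: [612.4, 142.7, 213.7]
tool_rot: [-0.001, 0.508, 0.862, -0.001]
wrist_force: [0.8, 0.7, -0.5]
gripper_width: -0.003
```

```bash
python3 to.py 565 240 210 90
```

```text
units [2.702 0.141 0.097] yaw -12.2 | pos [612.4 142.7 213.7] ang 28.98 F [ 0.8  0.7 -0.5] w -0.003 t 37.97
```

jog_arm(
  targets=[
    {"x": 2.7, "y": 0.14, "z": 0, "yaw": -12.2},
    {"x": 2.7, "y": 0.14, "z": 0, "yaw": -12.2},
    {"x": 2.7, "y": 0.14, "z": 0, "yaw": -12.2},
    {"x": 2.7, "y": 0.14, "z": 0, "yaw": -12.2},
    {"x": 2.7, "y": 0.14, "z": 0, "yaw": -12.2},
  ],
)

```text
clock: 38.38
ee_pos: [565.9, 240.2, 213.8]
tool_rot: [-0.002, 0.217, 0.976, -0.001]
wrist_force: [0.6, -1.3, 0.2]
gripper_width: 0.001
```

```bash
python3 to.py 565 235 210 90
```

```text
units [-0.035 -0.128  0.096] yaw -5.01 | pos [565.9 240.2 213.8] ang 64.97 F [ 0.6 -1.3  0.2] w 0.001 t 38.38
```

jog_arm(
  targets=[
    {"x": 0, "y": -0.1, "z": 0, "yaw": -5},
    {"x": 0, "y": -0.1, "z": 0, "yaw": -5},
    {"x": 0, "y": -0.1, "z": 0, "yaw": -5},
    {"x": 0, "y": -0.1, "z": 0, "yaw": -5},
    {"x": 0, "y": -0.1, "z": 0, "yaw": -5},
  ],
  grip=1,
)

```text
clock: 38.8
ee_pos: [565.1, 235.0, 213.8]
tool_rot: [-0.002, 0.004, 1.0, -0.0]
wrist_force: [-1.0, 0.0, -0.2]
gripper_width: 0.709
```

```bash
python3 to.py 565 230 46 90
```

```text
units [-0.012 -0.122  4.196] yaw -0.08 | pos [565.1 235.  213.8] ang 89.58 F [-1.   0.  -0.2] w 0.709 t 38.8
```

jog_arm(
  targets=[
    {"x": 0, "y": -0.1, "z": 0.8, "yaw": 0},
    {"x": 0, "y": -0.1, "z": 1.6, "yaw": 0},
    {"x": 0, "y": -0.1, "z": 2.4, "yaw": 0},
    {"x": 0, "y": -0.1, "z": 3.2, "yaw": 0},
    {"x": 0, "y": -0.1, "z": 3.9, "yaw": 0},
  ],
)

```text
clock: 39.22
ee_pos: [564.4, 230.8, 56.5]
tool_rot: [-0.002, 0.006, 1.0, -0.0]
wrist_force: [0.5, 1.3, -0.3]
gripper_width: 1.001
```

jog_arm(
  targets=[
    {"x": 0, "y": 0, "z": 0.1, "yaw": 0},
    {"x": 0, "y": 0, "z": 0.1, "yaw": 0},
    {"x": 0, "y": 0, "z": 0.1, "yaw": 0},
  ],
)

```text
clock: 39.47
ee_pos: [566.1, 231.3, 56.7]
tool_rot: [0.001, 0.005, 1.0, 0.0]
wrist_force: [0.1, 0.2, 0.4]
gripper_width: 1.0
```

```bash
python3 to.py 565 230 46 90;python3 snap.py 27; python3 gauge.py left
```

```text
units [ 0.028 -0.032  0.267] yaw -0.12 | pos [566.1 231.3  56.7] ang 89.4 F [0.1 0.2 0.4] w 1.0 t 39.47
left -1 1.2 scene crop [352. 229.] side crop [652. 324.]
left -1 1.35 scene crop [347. 221.] side crop [653. 314.]
left -1 1.43 scene crop [345. 218.] side crop [654. 309.]
left -1 1.5 scene crop [342. 214.] side crop [654. 305.]
left -1 1.57 scene crop [340. 211.] side crop [654. 301.]
left -1 1.6 scene crop [338. 210.] side crop [655. 299.]
left 1 1.2 scene crop [225. 314.] side crop [469. 310.]
left 1 1.35 scene crop [220. 306.] side crop [470. 300.]
left 1 1.43 scene crop [217. 302.] side crop [471. 295.]
left 1 1.5 scene crop [215. 299.] side crop [472. 290.]
left 1 1.57 scene crop [212. 295.] side crop [473. 286.]
left 1 1.6 scene crop [211. 294.] side crop [473. 285.]
```

View pics/side_27.png

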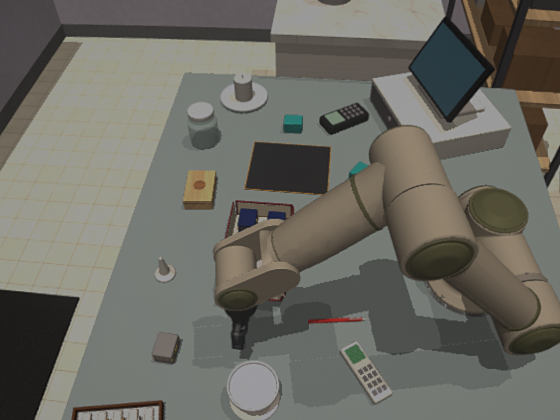

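Lower another 15 mm, then push -y.

jog_arm(
  targets=[
    {"x": 0, "y": 0, "z": 0.2, "yaw": 0},
    {"x": 0, "y": 0, "z": 0.38, "yaw": 0},
    {"x": 0, "y": 0, "z": 0.38, "yaw": 0},
  ],
)

```text
clock: 39.92
ee_pos: [564.8, 231.0, 38.7]
tool_rot: [-0.001, 0.005, 1.0, -0.0]
wrist_force: [0.4, -0.8, -0.7]
gripper_width: 1.001
```

jog_arm(
  targets=[
    {"x": 0, "y": -0.3, "z": 0, "yaw": 0},
    {"x": 0, "y": -0.6, "z": 0, "yaw": 0},
    {"x": 0, "y": -0.9, "z": 0, "yaw": 0},
    {"x": 0, "y": -1.1, "z": 0, "yaw": 0},
    {"x": 0, "y": -1.1, "z": 0, "yaw": 0},
  ],
)

```text
clock: 40.33
ee_pos: [565.5, 185.0, 40.7]
tool_rot: [0.0, 0.006, 1.0, -0.0]
wrist_force: [-0.5, -0.0, 0.0]
gripper_width: 0.999
```

jog_arm(
  targets=[
    {"x": 0, "y": -0.1, "z": 0, "yaw": 0},
    {"x": 0, "y": -0.2, "z": 0, "yaw": 0},
    {"x": 0, "y": -0.2, "z": 0, "yaw": 0},
  ],
)

```text
clock: 40.58
ee_pos: [565.2, 178.6, 40.4]
tool_rot: [-0.0, 0.005, 1.0, -0.0]
wrist_force: [-0.4, -0.2, 0.9]
gripper_width: 1.0
```

```bash
python3 to.py 565 164 42 90;python3 snap.py 28
```

```text
units [ 0.001 -0.366 -0.04 ] yaw -0.11 | pos [565.2 178.6  40.4] ang 89.45 F [-0.4 -0.2  0.9] w 1.0 t 40.58
```

View pics/z28.png

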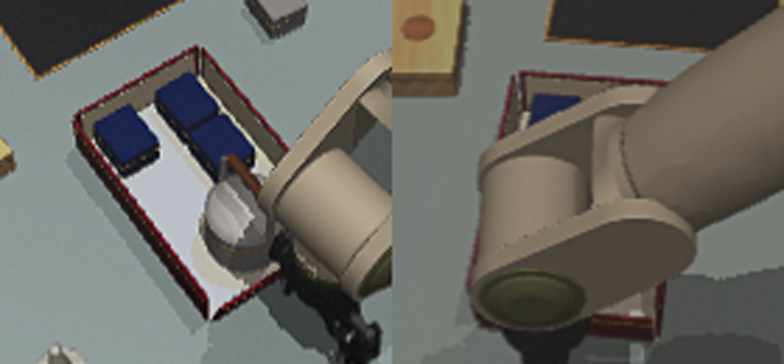

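The left wall is rising and the body is clear of the canister. Continuing.

jog_arm(
  targets=[
    {"x": 0, "y": -0.06, "z": 0, "yaw": 0},
    {"x": 0, "y": -0.12, "z": 0, "yaw": 0},
    {"x": 0, "y": -0.18, "z": 0, "yaw": 0},
    {"x": 0, "y": -0.22, "z": 0, "yaw": 0},
    {"x": 0, "y": -0.22, "z": 0, "yaw": 0},
  ],
)

```text
clock: 41.1
ee_pos: [565.1, 170.0, 40.4]
tool_rot: [-0.0, 0.005, 1.0, -0.0]
wrist_force: [0.3, 0.2, 0.0]
gripper_width: 1.002
```

jog_arm(
  targets=[
    {"x": 0, "y": -0.03, "z": 0, "yaw": 0},
    {"x": 0, "y": -0.06, "z": 0, "yaw": 0},
    {"x": 0, "y": -0.06, "z": 0, "yaw": 0},
  ],
)

```text
clock: 41.35
ee_pos: [565.1, 168.1, 40.5]
tool_rot: [0.0, 0.005, 1.0, 0.0]
wrist_force: [-1.1, 3.3, 0.1]
gripper_width: 0.996
```

```bash
python3 to.py 565 164 42 90;python3 snap.py 29
```

```text
units [ 0.001 -0.103 -0.037] yaw -0.11 | pos [565.1 168.1  40.5] ang 89.45 F [-1.1  3.3  0.1] w 0.996 t 41.35
```

View pics/z29.png

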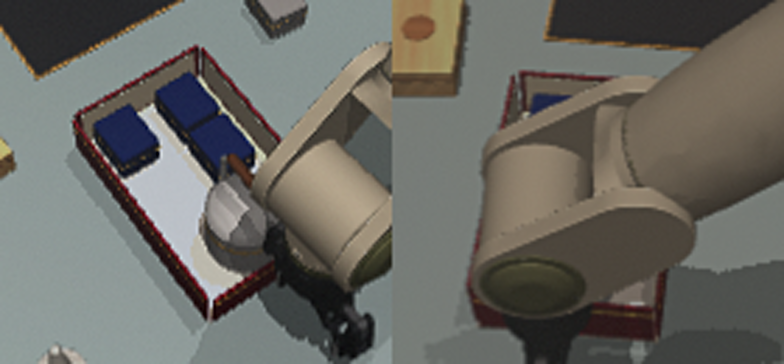

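jog_arm(
  targets=[
    {"x": 0, "y": -0.015, "z": 0, "yaw": 0},
    {"x": 0, "y": -0.025, "z": 0, "yaw": 0},
    {"x": 0, "y": -0.025, "z": 0, "yaw": 0},
  ],
)

```text
clock: 41.7
ee_pos: [565.0, 167.1, 40.5]
tool_rot: [0.0, 0.005, 1.0, 0.0]
wrist_force: [-0.0, 4.7, 1.8]
gripper_width: 1.001
```

```bash
python3 - <<'E'
from h import *
f=robot.grab_frame('scene')
a=f['color'][265:305,255:315]; cv2.imwrite('pics/q3.png',cv2.cvtColor(cv2.resize(a,None,fx=10,fy=10,interpolation=cv2.INTER_CUBIC),cv2.COLOR_RGB2BGR))
from gauge import P
for th in(1.35,1.43,1.5,1.57,1.6): print(th,((proj(f,P('left',th,1))-[255,265])*10).round())
E
python3 to.py 565 164 42 90
```

```text
1.35 [[235. 243.]]
1.43 [[226. 229.]]
1.5 [[217. 217.]]
1.57 [[208. 205.]]
1.6 [[204. 200.]]
units [ 0.001 -0.078 -0.038] yaw -0.11 | pos [565.1 167.1  40.5] ang 89.47 F [0.7 5.1 2.3] w 1.0 t 41.85
```

View pics/q3.png

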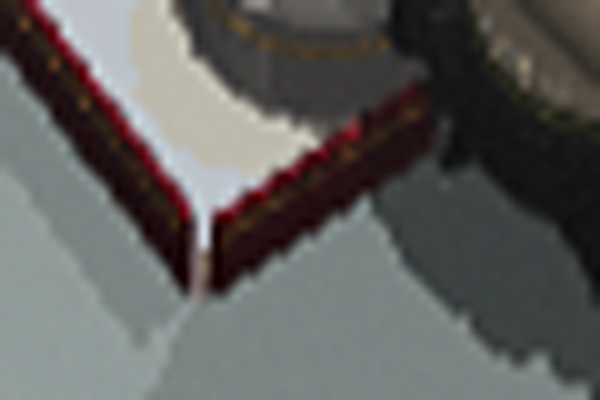

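The corner reads about 1.52 rad with 5 N on the finger. I'll retreat and check with a clear view.

jog_arm(
  targets=[
    {"x": 0, "y": 0.4, "z": 0, "yaw": 0},
    {"x": 0, "y": 0.8, "z": 0, "yaw": 0},
    {"x": 0, "y": 1.0, "z": -0.8, "yaw": 0},
    {"x": 0, "y": 1.0, "z": -1.8, "yaw": 0},
    {"x": 0, "y": 1.0, "z": -2.8, "yaw": 0},
  ],
)

```text
clock: 42.27
ee_pos: [564.8, 206.8, 152.9]
tool_rot: [-0.001, 0.004, 1.0, -0.001]
wrist_force: [0.5, -0.9, -0.3]
gripper_width: 1.002
```

jog_arm(
  targets=[
    {"x": 2, "y": 2, "z": -1.5, "yaw": 0},
    {"x": 2, "y": 2, "z": -1.5, "yaw": 0},
    {"x": 2, "y": 2, "z": -1.5, "yaw": 0},
    {"x": 2, "y": 2, "z": -1.5, "yaw": 0},
  ],
)

```text
clock: 42.6
ee_pos: [483.7, 291.0, 216.1]
tool_rot: [0.002, 0.003, 1.0, 0.001]
wrist_force: [-1.0, -0.4, -0.1]
gripper_width: 1.004
```

```bash
python3 snap.py 30; python3 to.py 565 200 60 90
```

```text
units [-1.992 -2.189  3.831] yaw -0.09 | pos [485.7 288.2 213.1] ang 89.57 F [0.4 0.4 0. ] w 1.004 t 42.7
```

View pics/z30.png

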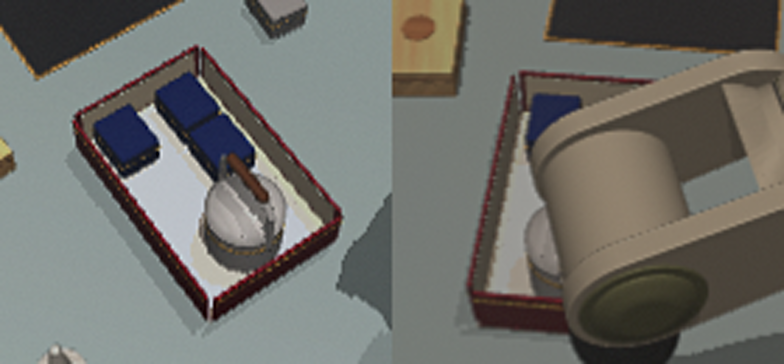

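All four walls look upright. I'll quantify by casting the rim's red-line corners onto z = 65, where height hardly depends on the angle.

Run:
```python
from h import *
f=robot.grab_frame('scene')
img=f['color']; hsv=cv2.cvtColor(img,cv2.COLOR_RGB2HSV).astype(int)
m=(((hsv[...,0]>170)|(hsv[...,0]<6))&(hsv[...,1]>110)&(hsv[...,2]>85)); m[:180]=0;m[310:]=0;m[:,:215]=0;m[:,335:]=0
ys,xs=np.where(m); W=onz(f,np.c_[xs,ys],65)[:,:2]; 
# sections
for n,ax,lo,hi,sel in [('near',0,440,500,lambda W:(abs(W[:,1]+25)<105)),('far',0,625,690,lambda W:(abs(W[:,1]+25)<105)),('right',1,-190,-135,lambda W:(abs(W[:,0]-565)<65)),('left',1,85,150,lambda W:(abs(W[:,0]-565)<65))]:
    s=W[sel(W)&(W[:,ax]>lo)&(W[:,ax]<hi)]; q=np.percentile(s[:,ax],[5,25,50,75,95]).round(1); print(n,len(s),q)
a=img[190:300,215:330]; cv2.imwrite('pics/q4.png',cv2.cvtColor(cv2.resize(a,None,fx=5,fy=5,interpolation=cv2.INTER_CUBIC),cv2.COLOR_RGB2BGR))
```

```text
near 46 [480.7 481.5 482.1 482.6 483.3]
far 48 [651.3 651.9 652.5 653.  653.7]
right 24 [-156.8 -156.4 -155.8 -155.2 -154.8]
left 42 [106.7 107.7 108.4 109.1 109.9]
```

View pics/q4.png

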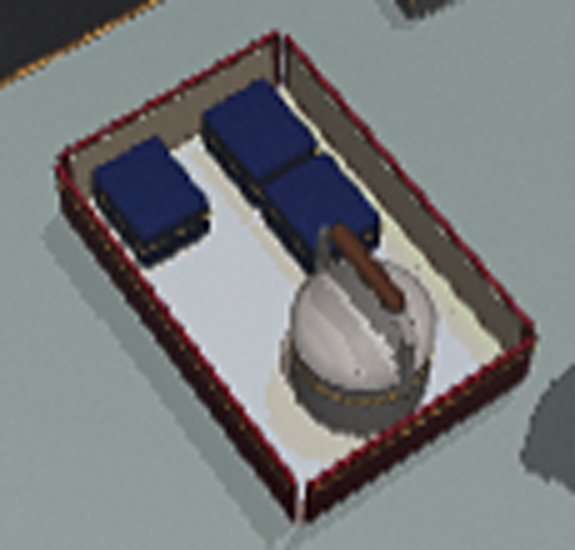

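Opposite rims are 170.4 apart in x (170 expected when upright) and 264.2 in y (260 expected). The left wall leans about 4 mm outward, about 1.51 rad: inside tolerance, but I'll nudge it from higher up.

jog_arm(
  targets=[
    {"x": -2, "y": -1.7, "z": 0, "yaw": 0},
    {"x": -2, "y": -1.7, "z": 0, "yaw": 0},
    {"x": -2, "y": -1.7, "z": 0.4, "yaw": 0},
    {"x": -2, "y": -1.7, "z": 1.2, "yaw": 0},
    {"x": -2, "y": -1.7, "z": 2.0, "yaw": 0},
  ],
)

```text
clock: 43.17
ee_pos: [567.2, 216.0, 130.3]
tool_rot: [0.0, 0.007, 1.0, -0.0]
wrist_force: [0.0, -0.1, -0.5]
gripper_width: 0.998
```

```bash
python3 to.py 565 200 60 90
```

```text
units [ 0.049 -0.399  1.758] yaw -0.16 | pos [567.2 216.  130.3] ang 89.22 F [ 0.  -0.1 -0.5] w 0.998 t 43.17
```

jog_arm(
  targets=[
    {"x": 0, "y": 0, "z": 0.6, "yaw": -0.15},
    {"x": 0, "y": -0.2, "z": 1.2, "yaw": -0.15},
    {"x": 0, "y": -0.5, "z": 1.7, "yaw": -0.15},
    {"x": 0, "y": -0.9, "z": 1.7, "yaw": -0.15},
    {"x": 0, "y": -0.9, "z": 1.7, "yaw": -0.15},
  ],
)

```text
clock: 43.58
ee_pos: [564.8, 179.2, 61.7]
tool_rot: [-0.002, -0.0, 1.0, -0.001]
wrist_force: [0.9, -0.3, -0.8]
gripper_width: 1.001
```

jog_arm(
  targets=[
    {"x": 0, "y": -0.08, "z": 0, "yaw": 0},
    {"x": 0, "y": -0.16, "z": 0, "yaw": 0},
    {"x": 0, "y": -0.16, "z": 0, "yaw": 0},
  ],
)

```text
clock: 43.83
ee_pos: [565.6, 176.1, 64.6]
tool_rot: [0.0, -0.002, 1.0, -0.0]
wrist_force: [-0.1, -0.4, -0.2]
gripper_width: 0.999
```

jog_arm(
  targets=[
    {"x": 0, "y": -0.04, "z": 0, "yaw": 0},
    {"x": 0, "y": -0.07, "z": 0, "yaw": 0},
    {"x": 0, "y": -0.07, "z": 0, "yaw": 0},
  ],
)

```text
clock: 44.08
ee_pos: [565.3, 173.8, 64.6]
tool_rot: [0.0, -0.002, 1.0, -0.0]
wrist_force: [0.3, 0.4, 0.9]
gripper_width: 1.001
```

jog_arm(
  targets=[
    {"x": 0, "y": -0.05, "z": 0, "yaw": 0},
    {"x": 0, "y": -0.1, "z": 0, "yaw": 0},
    {"x": 0, "y": -0.15, "z": 0, "yaw": 0},
    {"x": 0, "y": -0.15, "z": 0, "yaw": 0},
  ],
)

```text
clock: 44.42
ee_pos: [565.3, 167.4, 64.4]
tool_rot: [0.0, -0.002, 1.0, -0.0]
wrist_force: [-0.1, -0.6, -0.3]
gripper_width: 0.999
```

jog_arm(
  targets=[
    {"x": 0, "y": -0.02, "z": 0, "yaw": 0},
    {"x": 0, "y": -0.05, "z": 0, "yaw": 0},
    {"x": 0, "y": -0.05, "z": 0, "yaw": 0},
  ],
)

```text
clock: 44.67
ee_pos: [565.4, 166.1, 64.7]
tool_rot: [0.0, -0.002, 1.0, 0.0]
wrist_force: [0.1, 4.3, 2.3]
gripper_width: 1.0
```

```bash
cat > rim.py <<'E'
from h import *
f=robot.grab_frame('scene')
img=f['color']; hsv=cv2.cvtColor(img,cv2.COLOR_RGB2HSV).astype(int)
m=(((hsv[...,0]>170)|(hsv[...,0]<6))&(hsv[...,1]>110)&(hsv[...,2]>85)); m[:180]=0;m[310:]=0;m[:,:215]=0;m[:,335:]=0
ys,xs=np.where(m); W=onz(f,np.c_[xs,ys],65)[:,:2]
for n,ax,lo,hi,sel in [('near',0,440,500,lambda W:(abs(W[:,1]+25)<105)),('far',0,625,690,lambda W:(abs(W[:,1]+25)<105)),('right',1,-190,-135,lambda W:(abs(W[:,0]-565)<65)),('left',1,85,150,lambda W:(abs(W[:,0]-565)<65))]:
    s=W[sel(W)&(W[:,ax]>lo)&(W[:,ax]<hi)]
    if len(s): print(n,len(s),np.percentile(s[:,ax],[5,25,50,75,95]).round(1))
E
python3 rim.py; python3 to.py 565 164 60 90
```

```text
near 25 [480.3 481.  481.5 482.2 482.9]
far 47 [651.3 651.9 652.5 653.  653.7]
right 24 [-156.8 -156.4 -155.8 -155.2 -154.8]
left 10 [105.9 106.1 106.7 108.2 108.8]
units [ 0.009 -0.052  0.118] yaw 0.04 | pos [565.4 166.1  64.7] ang 90.22 F [-0.1  2.8  2. ] w 0.998 t 44.72
```

jog_arm(
  targets=[
    {"x": 0, "y": -0.02, "z": 0, "yaw": 0},
    {"x": 0, "y": -0.04, "z": 0, "yaw": 0},
    {"x": 0, "y": -0.04, "z": 0, "yaw": 0},
  ],
)

```text
clock: 44.97
ee_pos: [565.4, 164.6, 64.8]
tool_rot: [0.0, -0.002, 1.0, 0.0]
wrist_force: [-1.5, 4.9, 3.2]
gripper_width: 1.003
```

```bash
python3 rim.py; python3 to.py 565 164 60 90
```

```text
near 24 [480.5 481.1 481.5 482.2 482.9]
far 47 [651.3 651.9 652.5 653.  653.7]
right 24 [-156.8 -156.4 -155.8 -155.2 -154.8]
left 9 [104.2 104.3 105.1 106.  107.2]
units [ 0.01  -0.015  0.12 ] yaw 0.05 | pos [565.4 164.6  64.8] ang 90.23 F [-1.9  5.9  3.9] w 0.999 t 45.02
```

Left rim is now at 105, so the span is 261, upright within about 1 mm. Retreating and doing final checks.

jog_arm(
  targets=[
    {"x": 0, "y": 0.4, "z": 0, "yaw": 0},
    {"x": 0, "y": 0.8, "z": 0, "yaw": 0},
    {"x": 0, "y": 1.0, "z": -0.8, "yaw": 0},
    {"x": 0, "y": 1.0, "z": -1.8, "yaw": 0},
    {"x": 0, "y": 1.0, "z": -2.8, "yaw": 0},
  ],
)

```text
clock: 45.43
ee_pos: [564.4, 204.3, 177.0]
tool_rot: [-0.001, -0.002, 1.0, -0.0]
wrist_force: [0.4, -0.2, 0.5]
gripper_width: 1.0
```

jog_arm(
  targets=[
    {"x": 4, "y": 3, "z": -2, "yaw": 0},
    {"x": 4, "y": 3, "z": -2, "yaw": 0},
    {"x": 4, "y": 3, "z": -2, "yaw": 0},
    {"x": 4, "y": 3, "z": -2, "yaw": 0},
    {"x": 4, "y": 3, "z": -2, "yaw": 0},
  ],
)

```text
clock: 45.85
ee_pos: [408.3, 320.0, 254.4]
tool_rot: [-0.0, -0.002, 1.0, -0.0]
wrist_force: [-0.1, 0.5, 0.2]
gripper_width: 0.999
```

jog_arm(
  targets=[
    {"x": 0, "y": 0, "z": 0, "yaw": 0},
    {"x": 0, "y": 0, "z": 0, "yaw": 0},
    {"x": 0, "y": 0, "z": 0, "yaw": 0},
  ],
)

```text
clock: 46.1
ee_pos: [410.2, 319.2, 253.4]
tool_rot: [-0.0, -0.002, 1.0, -0.0]
wrist_force: [0.3, -0.2, -0.5]
gripper_width: 0.998
```

```bash
python3 rim.py
python3 - <<'E'
from meas import *
f=grab('scene','scene_end.png');
for o in blue(f,46,vmin=50): print(*o)
g=grab('side','side_end.png')
for o in blue(g,46,vmin=45): print(*o)
ends={}
for n,F,(x0,y0,x1,y1) in (('scene',f,(265,225,305,265)),('side',g,(235,220,275,265))):
    h=cv2.cvtColor(F['color'],cv2.COLOR_RGB2HSV)[y0:y1,x0:x1]
    ys,xs=np.where((h[...,0]<14)&(h[...,1]>110)); print(n,len(xs)); 
    if len(xs): ends[n]=rays(F,[[xs.mean()+x0,ys.mean()+y0]])
if len(ends)==2:
    (o1,d1),(o2,d2)=ends.values();d1=d1[0];d2=d2[0];s=np.linalg.lstsq(np.c_[d1,-d2],o2-o1,rcond=None)[0];print(o1+d1*s[0],o2+d2*s[1])
E
```

```text
near 45 [480.7 481.5 482.2 482.6 483.3]
far 49 [651.3 651.9 652.5 653.  653.6]
right 25 [-156.8 -156.4 -155.7 -155.2 -154.8]
left 42 [104.9 105.8 106.5 107.3 108. ]
[266. 215.] 242 [ 527.6 -111.8] [47.1 59.3] 0.7 [ 527.9 -111.6]
[244. 227.] 256 [ 608.4 -115.4] [47.5 59.6] 0.1 [ 608.6 -115.1]
[278. 229.] 224 [527.8 -45.6] [47.1 60. ] 0.5 [526.7 -48.7]
[247. 217.] 248 [ 605.5 -112.3] [56.3 44.9] 89.2 [ 605.1 -112.1]
[275. 220.] 247 [ 524.8 -108.6] [45.5 57.2] 1.9 [ 525.7 -109.5]
[270. 239.] 182 [529.5 -42.8] [35.3 59.8] 0.0 [533.  -41.3]
scene 70
side 66
[565.07196343  48.22049657 142.48860198] [565.19373285  48.41723634 142.36230109]
```

View pics/scene_end.png

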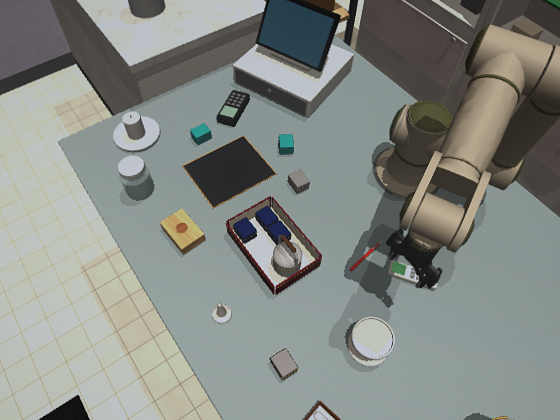

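View pics/side_end.png

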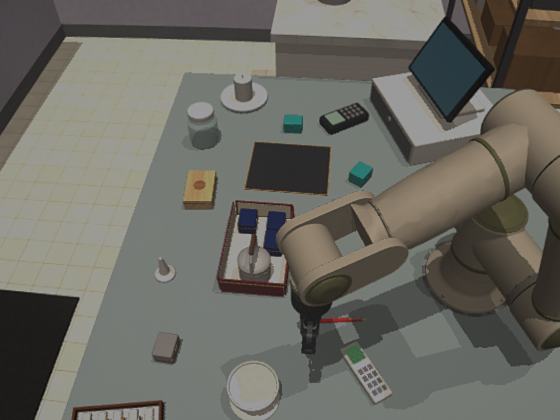

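The pad is empty, the bystanders are where they were, and the box stands closed around the canister and three cases. The handle triangulates to (565, 48, 142.4), which matches 4+138, so it stands upright on the floor. Handing in.

```bash
python3 -c "
from rig import robot
print(robot.hand_in()); print(robot.read_state()['clock'])"
```

```text
the job is handed in; nothing more can be done
None
the job is handed in; nothing more can be done
```

I packed the order and handed it in at about 46 s of the 210 s; no verdict was reported. I lifted the canister by its handle into the gift box, laid the three blue cases flat beside it, and folded all four walls up.

- **Canister:** the handle triangulated to (565, 48, 142) mm, as it should for an upright canister on the box floor. That puts it at about (0, +74) mm in the box frame.
- **Cases:** they sit at about (±40, -87) and (-40, -18) mm in the box frame, flat and inside the walls. The pad is empty, so this was a three-case order.
- **Walls:** the near and far rims measured 170 mm apart, as they should when upright. The left and right rims measured 262 mm against 260 mm.
- **Left wall:** its first push left it leaning about 4 mm outwards, so I pushed it again from higher up. It read about 1 mm off under the finger and about 2 mm after release, which is roughly 1.54 rad against the 1.43 required.
- **Disagreements:** case positions differed by up to about 8 mm between the scene and side cameras, the most for the case partly hidden by the canister in the side view. On the second left-wall push I saw about 5 N, more than the stated crease friction explains, and did not find out why.
- **Bystanders:** by eye they are all where they started, except that the gripper partly hid the handset in the final scene picture.

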